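# Lock the boards in the soldering jig and flux them

## Robot

A 6-joint arm with a two-finger parallel gripper is mounted at the origin on the work surface. World frame = base frame: x ahead of the robot, y to its left, z up, the work surface at z = 0. Lengths are in m, angles in rad, forces in N, time in s.
With the tool pointing down it reaches from about 0.225 to 0.875 m from the base axis. Payload 3.4 kg.
Tool frame: the origin (TCP) lies at the very end of the fingers, on their centre line; the grasp point (between the pads) lies 19 mm behind it; z points along the fingers, y is the line along which they close (so a half turn about z gives the same grasp; the last joint's range is limited). The gripper opens to 85 mm and grips with 20 to 120 N. Pads are 22 mm wide; open, the fingers measure 114 mm over their backs; the gripper's body (76 mm by 85 mm) begins 54 mm behind the grasp point. The pads swing forward as they close: fully open they stand 13 mm farther back than shut.
Start: joints at [-1.316, 0.276, 1.505, -0, 1.361, -0.121], TCP at [0.211, -0.535, 0.231] pointing down, gripper open.
Joint ranges: [-2.89, 2.89], [-0.75, 2.08], [0.22, 2.7], [-1.18, 4.32], [0.11, 2.71], [-2.7, 2.7]. Speed limits (rad/s): [2.57, 2.57, 3.14, 3.14, 3.14, 3.14].

## Interface

Orientations are given as a unit quaternion [w, x, y, z].
In Python, from rig import readout, vision, manip gives the robot as it stands.
- The arm moves only by the shell command python3 -m handwheel 'ROWS' [FORCE]. ROWS is JSON, a list of rows, each a list of 3 entries, a list of its own where there are three numbers: the shift along the tool's x, y, z in mm, then the turn, a rotation vector about the tool's x, y, z in units of 6 degrees (1.0 is 6 degrees), then the closure, from -1 (fully open) to 1 (shut), so that 0 is half open. A call has 1 to 20 rows; each row shifts and turns the commanded pose from where the row before left it, along the tool's axes as they then stand; what a row does not reach is not made up. A row lasts 1/8 s, in which the tool goes at most 62.5 mm and 10.7 degrees, less where a joint would pass 70% of its speed; a pose out of reach is approached as far as the arm can. A call is refused whole if a number of a shift passes 62.5 or a number of a turn 1, either way. A call with a gripper value outside its range is refused whole. The fingers move at their own pace and stop on an object; FORCE is the grip in N (left out, the last holds). Time passes only in rows, so rows that do not move let the fingers close. It gives the time, the measured TCP pose, the force, the opening and the grip force at its end, in the units of the state.
- readout.get_state(): the state, without advancing time (a new reading comes with each control period).
- vision.get_image(name): name is "scene" or "top" or "wrist"; returns the picture (420x560x3 uint8, blue, green, red); there is no depth.
- vision.camera_params(name): a dict with "intrinsics" (3x3 intrinsics, pixels), "rvec" (rotation vector, rad) and "tvec" (3), from world to camera coordinates, as OpenCV has them; the wrist camera has in their place "hand_eye" (4x4, takes a point from camera to tool coordinates, whose origin is the TCP and whose axes are the flange's). Camera axes: x right, y down, z forward; pixel columns grow to the right and rows downward; lengths in m; the calibration is good to about 2 mm. A picture is of the moment at which its call begins: read the wrist's pose just before it. camera_params takes no time and is no camera call.
- manip.sign_off(): hands the job in; it is judged then, once.
The state is a dict: "clock": time; "qpos": joint angles; "qd": joint speeds; "effort": joint torques, N m; "position": TCP position; "ee_rot": TCP orientation; "contact_force": force on the tool from outside, world axes, zero at the start; "moment": the same for the moment, N m; "width": finger opening in m; "gripper_force": force on a finger pad.
Only numpy, scipy, OpenCV 4.12 (cv2) and the standard library are available. Lean on these libraries where they do the work, as an engineer would, in place of code of your own. Each camera call takes 0.05 s, during which the arm holds its last target. There are 200 camera calls.

## Task

Lay each circuit board that is on the bench in the jig pocket of its own width, copper pads on the side away from the hold-down bar, then swing the bar fully closed over them and lock it with the ball-lock pin: squeeze the pin's button, slide it fully home through the clevis and let go so that the balls lock. Then take the flux brush from the foam stand, dip its bristles into the flux tin once, and gently dab them on the middle of the row of pads of each board in turn, from the widest board to the narrowest. Put the brush back upright in its own hole in the stand, leave the flux tin standing upright, and leave the other things on the bench alone.

Things in the scene. Friction and masses are not known exactly. Their poses are not given: they have to be found in the camera images.
- jig: Aluminium soldering jig, fixed. Plate 88 mm (its x) by 180 mm (its y), 20 mm thick, three shallow pockets in a row along y: wide at +y, narrow at -y. Ribs round them 6 mm wide, tops 27 mm above the bench. Hinge post of the hold-down bar beyond the +y end, clevis beyond the -y end. Origin: centre of the underside, on the bench; z up.
- pocket_wide (a point): Centre of the floor of the jig's wide pocket, 20 mm above the bench (jig frame x 0, y 51 mm). Inside 76 mm along the jig's x by 66 mm along its y; axes as the jig.
- pocket_middle (a point): Centre of the floor of the jig's middle pocket, 20 mm above the bench (jig frame x 0, y -14 mm). Inside 76 mm along the jig's x by 52 mm along its y; axes as the jig.
- pocket_narrow (a point): Centre of the floor of the jig's narrow pocket, 20 mm above the bench (jig frame x 0, y -65 mm). Inside 76 mm along the jig's x by 38 mm along its y; axes as the jig.
- gate (a joint): Angle of the hold-down bar about its upright hinge: 0 = fully closed against its stop, lying along the jig's y over the boards' +x part, end hole lined up with the clevis; grows to 1.2 (counter-clockwise from above) as it swings out to the jig's +x. Friction 0.12 N m, stays where left. Bar 16 mm wide, 262 mm long, 30 to 42 mm above the bench.
- hinge (a point): On the bar's hinge axis, level with the bar's top, 42 mm above the bench; jig frame x 29, y 115 mm; axes as the jig.
- gate_knob (a point): Centre of the top of the bar's upright black round knob: 20 mm diameter, standing on the bar from 42 to 78 mm above the bench, 130 mm from the hinge axis.
- clevis (a point): Centre of the mouth of the clevis hole, on top of its upper ear, 53 mm above the bench. Upper ear 43 to 53 mm, lower ear 16 to 29 mm above the bench, holes 13 mm diameter, free space below. The bar's end (15 mm hole) lies between the ears when closed. Axes as the jig.
- pin: Ball-lock pin, about 150 g. Origin: centre of the underside of its steel shoulder disc (28 mm diameter, 4 mm thick); z up. Shank 10 mm diameter, 49 mm long below it. Black grip block 4 to 42 mm above the origin, 20 mm along its x, 22 mm along y, steel squeeze button on its +x face. Starts upright in the stand's +y hole, shoulder on the foam. It goes through the clevis only with the button pressed.
- pin_tip (a point): Lower end of the pin's shank, 49 mm below its origin. The two locking balls, 7 mm above this, stand out to 8.5 mm from the axis along the pin's +-y while the button is out and draw in flush when it is pressed.
- pin_button (a joint): Travel of the pin's squeeze button: 0 = out, balls out (locked); 0.004 = pressed home, balls in. 14 mm wide, 15 to 39 mm above the pin's origin, 4.5 mm proud of the grip's +x face. Spring 2 N rising to 9 N: a grip of 20 N or more across the pin's x presses it home (width then 20.5 mm); it springs out when let go.
- stand: White rigid foam block, fixed, 60 mm (its x) by 150 mm (its y) by 60 mm high, with two 20 mm square holes right through: at y +40 mm (the pin's) and y -40 mm (the brush's), x 0. Origin: centre of its underside, on the bench.
- brush: Flux brush, about 50 g, upright in the stand's -y hole, bristles down. Origin: centre of the underside of its round wooden collar (30 mm diameter, 5 mm thick) that rests on the foam; z up. Flat wooden handle 5 to 57 mm above the origin, 12 mm along its x, 18 mm along y. Below the collar a ferrule 11.6 mm diameter and the bristle tuft, 10 mm diameter.
- brush_tip (a point): End of the bristle tuft, 56 mm below the brush's origin when free. The tuft is springy and gives up to 10 mm upwards at under 3 N.
- pot: Small open flux tin, loose, 64 mm diameter, 34 mm high, wall 3 mm, inner floor 4 mm up. Origin: centre of its underside; about 220 g. It may get knocked aside.
- board_wide: The wide circuit board, loose, may be absent, 40 g. Slab 70 mm (x) by 60 mm (y), 5 mm thick; black relay block in its middle to grip, 20 mm along x, 16 mm along y, 5 to 27 mm above the underside; copper pads near the -x end. Origin: centre of the underside, z up. In the jig its +x points to the jig's +x. It may get knocked aside.
- pad_wide (a point): Middle of the row of copper pads on top of the wide board, 25 mm from its centre towards its -x end, 5 mm above its underside.
- board_middle: The middle circuit board, loose, may be absent, 40 g. Slab 70 mm (x) by 46 mm (y), 5 mm thick; black relay block in its middle to grip, 20 mm along x, 16 mm along y, 5 to 27 mm above the underside; copper pads near the -x end. Origin: centre of the underside, z up. In the jig its +x points to the jig's +x. It may get knocked aside.
- pad_middle (a point): Middle of the row of copper pads on top of the middle board, 25 mm from its centre towards its -x end, 5 mm above its underside.
- board_narrow: The narrow circuit board, loose, may be absent, 40 g. Slab 70 mm (x) by 32 mm (y), 5 mm thick; black relay block in its middle to grip, 20 mm along x, 16 mm along y, 5 to 27 mm above the underside; copper pads near the -x end. Origin: centre of the underside, z up. In the jig its +x points to the jig's +x. It may get knocked aside.
- pad_narrow (a point): Middle of the row of copper pads on top of the narrow board, 25 mm from its centre towards its -x end, 5 mm above its underside.
- tin: Bystander: closed steel tin, 68 mm diameter, 90 mm high, origin under its centre. To be left alone.
- screwdriver: Bystander: screwdriver with a red handle lying on the mat. To be left alone.
- dome: Bystander: clear solid plastic dome, 90 mm diameter, 45 mm high, origin under its centre. To be left alone.
Not all that is in view belongs to the job. What is shaped like the pot but pink or yellow is not meant.

How it is judged:
On the way, in this order (a step that is already met when the one before it is completed fails the run):
1. every board that is there lies in its own pocket while the bar is still open (horizontal distance between board_wide and pocket_wide below 0.006 m and z of board_wide in the frame of pocket_wide below 0.004 m and angle between each of board_wide, board_middle, board_narrow's own z axis and vertical below 0.08 rad and x of pad_wide in the frame of pocket_wide below -0.015 m and horizontal distance between board_middle and pocket_middle below 0.006 m and z of board_middle in the frame of pocket_middle below 0.004 m and x of pad_middle in the frame of pocket_middle below -0.015 m and horizontal distance between board_narrow and pocket_narrow below 0.006 m and z of board_narrow in the frame of pocket_narrow below 0.004 m and x of pad_narrow in the frame of pocket_narrow below -0.015 m and value of joint gate above 0.3 rad), for 0.2 s.
2. the hold-down bar is swung fully closed (value of joint gate below 0.02 rad), for 0.1 s.
3. the pin is on its way through the clevis holes with its button pressed (horizontal distance between pin and clevis below 0.005 m and angle between pin's own z axis and vertical below 0.12 rad and z of pin in the frame of clevis below 0.025 m and value of joint pin_button above 0.0025 m), for 0.1 s.
4. the pin is fully home, released, its button out again (horizontal distance between pin and clevis below 0.005 m and angle between pin's own z axis and vertical below 0.12 rad and z of pin in the frame of clevis below 0.003 m and value of joint pin_button below 0.0012 m and value of joint gate below 0.02 rad and contact force between the fingers and pin below 0.05 N), for 0.2 s.
5. the brush's bristles are dipped into the flux tin (horizontal distance between brush_tip and pot below 0.024 m and z of brush_tip in the frame of pot below 0.022 m), for 0.1 s.
6. the bristles touch the pads of the wide board (horizontal distance between brush_tip and pad_wide below 0.016 m and contact force between brush and board_wide above 0.05 N), for 0.05 s.
7. the bristles touch the pads of the middle board (horizontal distance between brush_tip and pad_middle below 0.016 m and contact force between brush and board_middle above 0.05 N), for 0.05 s.
8. the bristles touch the pads of the narrow board (horizontal distance between brush_tip and pad_narrow below 0.016 m and contact force between brush and board_narrow above 0.05 N), for 0.05 s.
At the end, for the whole second after the job is handed in: Boards flat in own pockets (6 mm sideways, 4 mm height); bar closed (0.02 rad); pin in clevis within 5 mm of its axis, shoulder within 3 mm of the ear, button out (1.2 mm), brush upright and at rest in its own hole (8 mm sideways, collar within 4 mm of the foam); flux tin upright on the bench (horizontal distance between board_wide and pocket_wide below 0.006 m and z of board_wide in the frame of pocket_wide below 0.004 m and angle between each of board_wide, board_middle, board_narrow's own z axis and vertical below 0.08 rad and x of pad_wide in the frame of pocket_wide below -0.015 m and horizontal distance between board_middle and pocket_middle below 0.006 m and z of board_middle in the frame of pocket_middle below 0.004 m and x of pad_middle in the frame of pocket_middle below -0.015 m and horizontal distance between board_narrow and pocket_narrow below 0.006 m and z of board_narrow in the frame of pocket_narrow below 0.004 m and x of pad_narrow in the frame of pocket_narrow below -0.015 m and horizontal distance between pin and clevis below 0.005 m and angle between pin's own z axis and vertical below 0.12 rad and z of pin in the frame of clevis below 0.003 m and value of joint pin_button below 0.0012 m and value of joint gate below 0.02 rad and x of brush in the frame of stand between -0.008 and 0.008 m and y of brush in the frame of stand between -0.048 and -0.032 m and z of brush in the frame of stand below 0.064 m and angle between each of brush, pot's own z axis and vertical below 0.1 rad and linear speed of brush below 0.02 m/s and height (world z) of pot below 0.004 m); the robot touches nothing.
It fails at once if the tin is knocked away from its place (more than 30 mm) (distance of tin from where it was at the start of the episode above 0.03 m).
It fails at once if the screwdriver is knocked away from its place (more than 30 mm) (distance of screwdriver from where it was at the start of the episode above 0.03 m).
It fails at once if the dome is knocked away from its place (more than 30 mm) (distance of dome from where it was at the start of the episode above 0.03 m).
It fails at once if the brush is jammed onto a board (over 15 N) (contact force between brush and board_wide above 15 N or contact force between brush and board_middle above 15 N or contact force between brush and board_narrow above 15 N).
Of board_wide, board_middle, board_narrow only 2 to 3 are there at a start; the rules pass over those that are not, and their reading is None.
At some moment in a run one of pot, board_wide, board_middle, board_narrow may be knocked a few centimetres aside while the robot is not near it.
It also fails if it takes over 210 s, if anything falls off the work surface, if the arm or the gripper's body presses on something with over 40 N, if the wrist force passes 120 N, or if a joint passes its speed limit or range.

## Working session

There is one attempt and no reset: what is moved stays moved. The work goes in short steps, Python scripts to look and compute and a shell command to move; the robot and the scene stay as the last step left them, time stands still between calls to the robot, and variables do not carry over. Pictures are saved under pics/ and viewed, at most 14 in all, crops included, and the job is handed in when it is done.

```bash
ls; mkdir -p pics; cat > h.py <<'E'
import numpy as np, cv2
from rig import readout, vision, manip
from scipy.spatial.transform import Rotation as R
def cam(n):
    p=vision.camera_params(n); K=np.array(p["intrinsics"])
    if n=="wrist":
        s=readout.get_state(); T=np.eye(4); q=s["ee_rot"]
        T[:3,:3]=R.from_quat([q[1],q[2],q[3],q[0]]).as_matrix(); T[:3,3]=s["position"]
        M=T@np.array(p["hand_eye"]); return K,M[:3,:3],M[:3,3]
    Rm=cv2.Rodrigues(np.array(p["rvec"],float))[0]; t=np.array(p["tvec"]).ravel()
    return K,Rm.T,-Rm.T@t
def ray(c,u,v,z):
    K,Rw,o=c; d=Rw@np.linalg.inv(K)@np.array([u,v,1.]); return o+d*(z-o[2])/d[2]
def proj(c,P):
    K,Rw,o=c; x=K@(Rw.T@(np.array(P)-o)); return x[:2]/x[2]
def tool():
    s=readout.get_state(); q=s["ee_rot"]; Rm=R.from_quat([q[1],q[2],q[3],q[0]]).as_matrix()
    return np.array(s["position"]),Rm
def go(target,yaw=None):
    "yaw = world direction (rad) of tool y desired; prints shift in mm along present tool axes and turn about z"
    p,Rm=tool(); d=Rm.T@(np.array(target)-p)*1000
    print("shift mm",d.round(1),end=" ")
    cy=np.arctan2(Rm[1,1],Rm[0,1]); 
    if yaw is not None:
        a=(yaw-cy+np.pi/2)%np.pi-np.pi/2
        # tool z down: world +a = tool -a
        print("turn z units",round(-np.degrees(a)/6,2),"(alt",round(-np.degrees(a-np.sign(a)*np.pi)/6,2),")",end=" ")
    print("tilt",(Rm[:,2]).round(4),"yaw y",round(cy,4))
E
python3 - <<'E'
from h import *
for n in ["scene","top"]:
    im=vision.get_image(n); cv2.imwrite(f"pics/{n}0.png",im)
    K,Rw,o=cam(n); print(n,K[0,0],o.round(3),Rw[:,2].round(3))
print(readout.get_state())
E
```

```text
pics
scene 460.8830709551425 [ 0.996 -0.696  0.865] [-0.393  0.625 -0.675]
top 406.37977845677324 [0.321 0.012 1.008] [ 0.209 -0.005 -0.978]
{'clock': 0.1, 'qpos': array([-1.31598455e+00,  2.76545687e-01,  1.50602796e+00,  3.82041766e-06,
        1.36067727e+00, -1.21017203e-01]), 'qd': array([-0.00071588, -0.00050636, -0.00310327, -0.00176286,  0.0012206 ,
       -0.00127634]), 'effort': array([ 2.79418273e-04, -4.17702305e+01, -2.46403903e+01, -2.52880682e-04,
        5.82071618e-03, -8.36127072e-06]), 'position': array([ 0.21091752, -0.53441263,  0.23050972]), 'ee_rot': array([-8.27402583e-04,  9.82395703e-01,  1.86810049e-01, -5.35616531e-05]), 'contact_force': array([ 0.23290081, -0.45793906, -0.1495759 ]), 'moment': array([ 0.02751638, -0.01128266, -0.01667148]), 'gripper_force': 0.0, 'width': 0.08525505078121214}
```

View pics/top0.png

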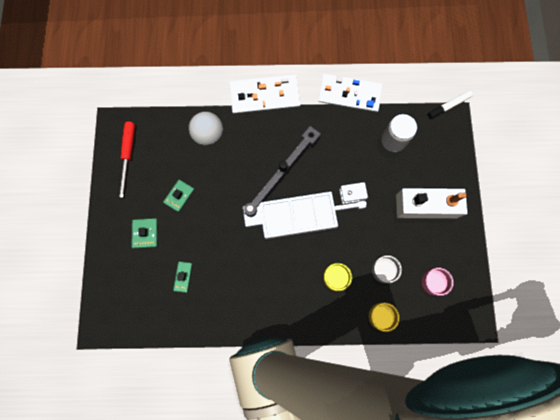

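View pics/scene0.png

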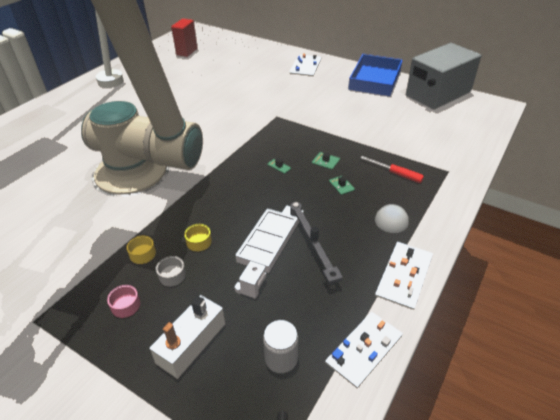

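Top view: three boards, wide (145,233), middle (178,195) and narrow (182,277). The jig is at (300,214), with the bar open from hinge (250,210) to (312,135) and the clevis at (352,195). The stand is at (432,203), pin (421,198) and brush (455,199).
Pot candidates: white-grey (387,269), yellow (338,277), amber (384,317), pink (437,281). Grey fits because pink and yellow are excluded. I'll confirm that in an enlarged crop.

```bash
python3 - <<'E'
from h import *
t=cv2.imread("pics/top0.png"); s=cv2.imread("pics/scene0.png")
z=lambda im,x,y,w,h,k:cv2.resize(im[y:y+h,x:x+w],(w*k,h*k),interpolation=cv2.INTER_CUBIC)
a=z(t,310,240,160,100,3); 
b=z(t,120,170,80,130,2)
c=z(t,235,120,245,130,3)[:, :735]
can=np.zeros((600,800,3),np.uint8)
can[:300,:480]=cv2.resize(a,(480,300)); can[:260,490:650]=b
can[300:600,:565]=cv2.resize(c,(565,300)); cv2.imwrite("pics/mos.png",can)
c=cam("top"); hsv=cv2.cvtColor(t,cv2.COLOR_BGR2HSV)
for u,v,zz in [(145,233,.005),(178,195,.005),(182,277,.005),(250,210,.042),(312,135,.042),(284,167,.078),(387,266,.034),(384,316,.034),(354,192,.053),(421,198,.1),(455,199,.11)]:
    print((u,v),ray(c,u,v,zz).round(3))
for u,v in [(387,280),(338,277),(384,318),(437,281),(375,269)]: print(t[v,u],hsv[v,u])
m=cv2.inRange(hsv,(60,60,40),(95,255,200)); 
for q in cv2.findContours(m,0,2)[0]:
    if cv2.contourArea(q)>60:
        r=cv2.minAreaRect(q); print([ray(c,*p,.005)[:2].round(4).tolist() for p in cv2.boxPoints(r)], ray(c,*r[0],.005).round(4))
E
```

```text
(145, 233) [0.486 0.348 0.005]
(178, 195) [0.582 0.269 0.005]
(182, 277) [0.376 0.252 0.005]
(250, 210) [0.533 0.083 0.042]
(312, 135) [ 0.725 -0.073  0.042]
(284, 167) [ 0.629 -0.001  0.078]
(387, 266) [ 0.393 -0.243  0.034]
(384, 316) [ 0.278 -0.228  0.034]
(354, 192) [ 0.571 -0.17   0.053]
(421, 198) [ 0.542 -0.314  0.1  ]
(455, 199) [ 0.536 -0.388  0.11 ]
[166 169 176] [  9  14 176]
[112 251 248] [ 31 141 251]
[ 61 190 222] [ 24 185 222]
[238 216 247] [159  32 247]
[253 255 255] [ 30   2 255]
[[0.0625, -0.3063], [0.1093, -0.6283], [0.0785, -0.6292], [0.0324, -0.3094]] [ 0.0705 -0.4673  0.005 ]
[[0.1019, -0.3107], [0.1762, -0.6203], [0.1068, -0.6301], [0.0348, -0.3249]] [ 0.1043 -0.4702  0.005 ]
[[0.2072, 0.1183], [0.2336, 0.0156], [0.2168, 0.0109], [0.1905, 0.1132]] [0.212  0.0647 0.005 ]
[[0.3434, 0.2742], [0.4177, 0.2646], [0.411, 0.2277], [0.337, 0.2379]] [0.377  0.2511 0.005 ]
[[0.5245, 0.385], [0.5235, 0.3197], [0.4478, 0.3161], [0.4488, 0.3803]] [0.4859 0.3503 0.005 ]
[[0.5657, 0.3103], [0.6301, 0.2701], [0.5999, 0.2274], [0.5362, 0.268]] [0.5827 0.269  0.005 ]
```

View pics/mos.png

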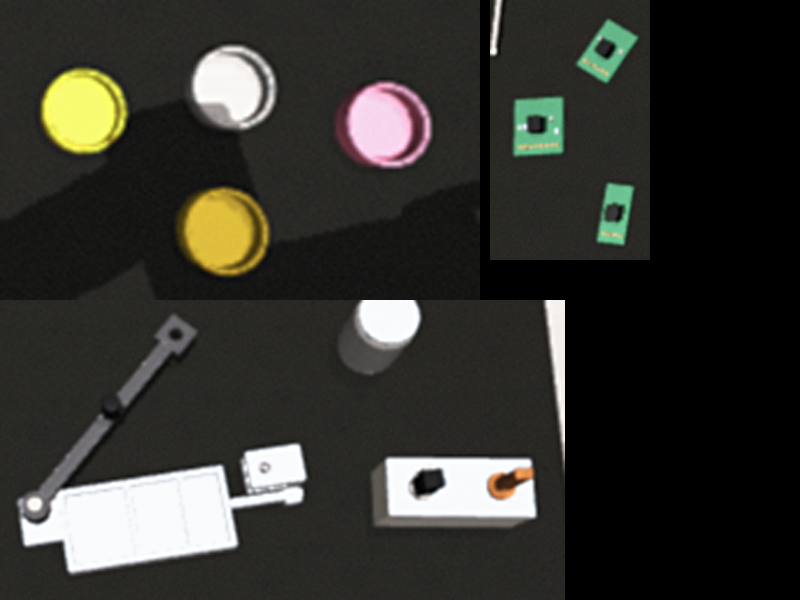

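Confirmed: the grey-white tin is the pot. The yellow one, the amber-yellow one (in shadow) and the pink one are decoys. All three boards are present. I'm moving over the jig for a closer look with the wrist camera.

```bash
python3 -m handwheel '[[[0,0,-60],[0,0,0],-1],[[45,-35,-25],[0,0,0],-1],[[45,-35,-17],[0,0,0],-1],[[45,-35,-17],[0,0,0],-1],[[45,-35,-17],[0,0,0],-1],[[45,-35,-17],[0,0,0],-1],[[45,-35,-17],[0,0,0],-1],[[45,-35,0],[0,0,0],-1],[[45,-35,0],[0,0,0],-1],[[45,-35,0],[0,0,0],-1],[[45,-35,0],[0,0,0],-1],[[0,0,0],[0,0,0.75],-1],[[0,0,0],[0,0,0.75],-1],[[0,0,0],[0,0,0.75],-1],[[0,0,0],[0,0,0],-1],[[0,0,0],[0,0,0],-1]]' 20 | tail -c 600
python3 - <<'E'
from h import *
p,Rm=tool(); print(p.round(4)); go([.524,-.036,.4],.143+np.pi/2)
c=cam("wrist"); im=vision.get_image("wrist"); cv2.imwrite("pics/w1.png",im); print(c[0][0,0],c[2].round(3),c[1].round(2).tolist())
E
```

```text
clock: 2.1
position: [0.5011, -0.0442, 0.4011]
ee_rot: [-0.0, 0.998, 0.071, -0.0]
contact_force: [0.4, 1.0, -0.7]
width: 0.0853
gripper_force: 0.0
[ 0.5011 -0.0442  0.4011]
shift mm [23.9 -4.9  1. ] turn z units -0.02 (alt 29.98 ) tilt [-5.e-04  0.e+00 -1.e+00] yaw y -1.4296
373.02446464942807 [ 0.566 -0.035  0.544] [[0.14, -0.96, -0.26], [-0.99, -0.14, -0.04], [-0.0, 0.26, -0.97]]
```

View pics/w1.png

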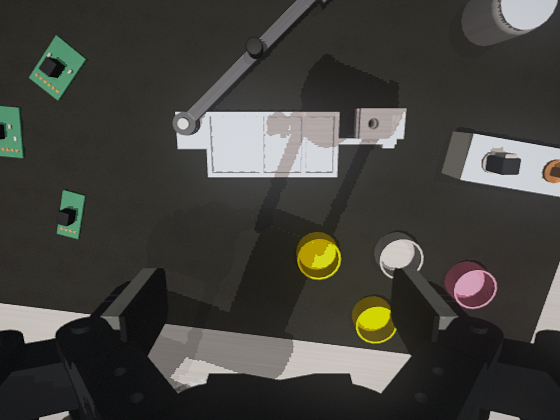

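Wrist view: jig ribs span corners (207,111) to (339,177), hinge (184,124), clevis hole (373,124), pin (503,163), pot rim about (403,257). The boards are at the left.

```bash
cat > seg.py <<'E'
from h import *
def boards(c,im,z=.005,minA=100):
    hsv=cv2.cvtColor(im,cv2.COLOR_BGR2HSV); m=cv2.inRange(hsv,(60,60,40),(95,255,220))
    m=cv2.morphologyEx(m,cv2.MORPH_CLOSE,np.ones((7,7)))
    for q in cv2.findContours(m,0,2)[0]:
        if cv2.contourArea(q)<minA: continue
        P=np.array([ray(c,*p[0],z)[:2] for p in cv2.convexHull(q)])*1000
        r=cv2.minAreaRect(P.astype(np.float32)); b=cv2.boxPoints(r)
        e=b[1]-b[0]; f=b[2]-b[1]; 
        if np.linalg.norm(f)>np.linalg.norm(e): e,f=f,e
        print("board c",np.round(r[0],1),"LxW",np.linalg.norm(e).round(1),np.linalg.norm(f).round(1),"long axis yaw",np.arctan2(e[1],e[0]).round(3),"img",q.mean((0,1)).round())
E
python3 - <<'E'
from seg import *
c=cam("wrist"); im=cv2.imread("pics/w1.png"); boards(c,im)
g=cv2.cvtColor(im,cv2.COLOR_BGR2GRAY)
C=[ray(c,*p,.027) for p in [(207,111),(339,111),(338,177.5),(207.5,177.5)]]
print("corners",np.round(C,4).tolist(), np.mean(C,0).round(4))
d=C[0]-C[1]; e=C[3]-C[2]; f=C[0]-C[3]; h=C[1]-C[2]
print([np.linalg.norm(v).round(4) for v in (d,e,f,h)], [(np.arctan2(v[1],v[0])).round(4) for v in (d,e,f,h)])
print("hinge",ray(c,184,124,.044),"clevis",ray(c,373,124,.053),"pot rim",ray(c,403,257,.034))
m=cv2.inRange(g,150,255)[60:260,140:430]
for q in cv2.findContours(m,0,2)[0]:
    if cv2.contourArea(q)>300: print(cv2.minAreaRect(q+[140,60]))
t=cv2.imread("pics/top0.png"); ct=cam("top"); boards(ct,t[:320])
ht=[(250.6,208.8,.044),(349.5,192.4,.053),(387,268,.034)]
print([ray(ct,*p).round(4) for p in ht])
E
```

```text
board c [375.6 254.3] LxW 72.0 34.0 long axis yaw -0.14 img [ 71. 214.]
board c [485.7 336.8] LxW 73.5 32.6 long axis yaw -0.035 img [ 13. 133.]
board c [580.9 271.7] LxW 71.8 48.4 long axis yaw -0.567 img [57. 68.]
corners [[0.5542, 0.0611, 0.027], [0.5791, -0.1137, 0.027], [0.4905, -0.1287, 0.027], [0.4648, 0.0522, 0.027]] [ 0.5222 -0.0323  0.027 ]
[np.float64(0.1766), np.float64(0.1827), np.float64(0.0899), np.float64(0.0898)] [np.float64(1.712), np.float64(1.7121), np.float64(0.0992), np.float64(0.1673)]
hinge [0.53407075 0.08619362 0.044     ] clevis [ 0.56872884 -0.15577716  0.053     ] pot rim [ 0.38939168 -0.24273764  0.034     ]
((401.0, 249.5), (19.0, 42.0), 90.0)
((291.3213806152344, 143.60665893554688), (66.50367736816406, 228.6539764404297), 88.89118957519531)
board c [377.3 251.1] LxW 74.3 37.0 long axis yaw -0.136 img [182. 276.]
board c [486.7 350.5] LxW 74.8 65.0 long axis yaw 0.049 img [146. 233.]
board c [582.6 269.1] LxW 74.4 51.6 long axis yaw -0.567 img [179. 194.]
[array([0.5351, 0.0817, 0.044 ]), array([ 0.5703, -0.1589,  0.053 ]), array([ 0.3881, -0.2422,  0.034 ])]
```

```bash
python3 -m handwheel '[[[4,-38,20],[0,0,0],-1],[[4,-39,25],[0,0,0],-1],[[4,-39,25],[0,0,0],-1],[[4,-39,25],[0,0,0],-1],[[4,-39,25],[0,0,0],-1],[[4,-39,25],[0,0,0],-1],[[4,-39,25],[0,0,0],-1],[[4,-39,25],[0,0,0],-1],[[4,-39,25],[0,0,0],-1],[[4,-39,25],[0,0,0],-1],[[0,0,0],[0,0,0.9],-1],[[0,0,0],[0,0,0],-1],[[0,0,0],[0,0,0],-1]]' 20 | head -3
python3 - <<'E'
from seg import *
c=cam("wrist"); im=vision.get_image("wrist"); cv2.imwrite("pics/w2.png",im); boards(c,im)
go([.486,.348,.15],.05+np.pi/2)
E
```

```text
clock: 3.78
position: [0.4868, 0.3463, 0.1566]
ee_rot: [-0.0, 1.0, 0.023, 0.0]
board c [376.5 254.4] LxW 72.7 34.0 long axis yaw -0.134 img [372. 324.]
board c [485.3 353.3] LxW 70.4 61.2 long axis yaw 0.047 img [271. 198.]
board c [581.1 272. ] LxW 71.0 47.0 long axis yaw -0.565 img [384.  76.]
shift mm [-0.7 -1.8  6.8] turn z units -0.03 (alt 29.97 ) tilt [ 8.e-04  3.e-04 -1.e+00] yaw y -1.5244
```

View pics/w2.png

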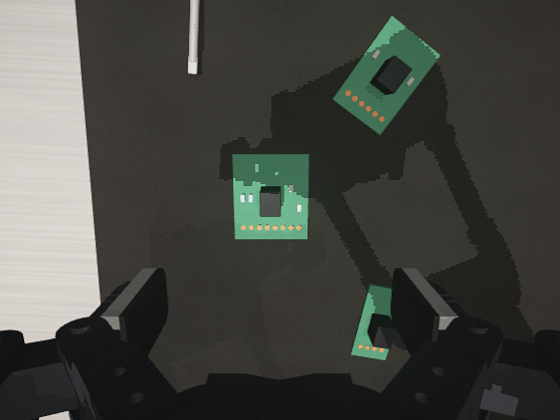

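Wrist view: wide board (271,198) with pads at the lower edge, middle (384,76), narrow (372,324), all well measured. Next I grasp the wide board.

```bash
python3 -m handwheel '[[[-1,-3,30],[0,0,0],-1],[[0,-3,35],[0,0,0],-1],[[0,0,35],[0,0,0],-1],[[0,0,30],[0,0,0],-1],[[0,0,15],[0,0,0],-1],[[0,0,3],[0,0,0],-1],[[0,0,0],[0,0,0],1],[[0,0,0],[0,0,0],1],[[0,0,0],[0,0,0],1],[[0,0,0],[0,0,0],1],[[0,0,0],[0,0,0],1],[[0,0,0],[0,0,0],1],[[0,0,0],[0,0,0],1],[[0,0,0],[0,0,0],1]]' 25
python3 - <<'E'
from seg import *
c=cam("wrist"); im=vision.get_image("wrist"); cv2.imwrite("pics/w3.png",im); boards(c,im)
p,Rm=tool(); print(p, Rm[:,2].round(4))
E
```

```text
clock: 5.58
position: [0.4855, 0.3528, 0.0089]
ee_rot: [-0.0, 1.0, 0.023, 0.0]
contact_force: [-0.7, -1.3, 5.9]
width: 0.0153
gripper_force: 26.7
board c [497.5 353.7] LxW 60.6 48.1 long axis yaw -1.524 img [275. 258.]
board c [572.3 277.8] LxW 49.9 48.5 long axis yaw -0.566 img [488.  68.]
[0.48554524 0.35281418 0.00888699] [ 1.e-03  5.e-04 -1.e+00]
```

```bash
python3 -m handwheel '[[[0,0,-15],[0,0,0],1],[[0,0,-45],[0,0,0],1],[[0,0,-45],[0,0,0],1],[[0,0,-45],[0,0,0],1],[[-8,40,0],[0,0,0],1],[[-8,41,0],[0,0,0],1],[[-8,42,0],[0,0,0],1],[[-8,42,0],[0,0,0],1],[[-7,42,0],[0,0,0],1],[[-7,42,0],[0,0,0],1],[[-7,42,0],[0,0,0],1],[[-7,40,0],[0,0,0],1],[[0,0,0],[0,0,-0.92],1],[[0,0,0],[0,0,0],1],[[0,0,0],[0,0,0],1],[[0,0,0],[0,0,0],1]]' 25
python3 - <<'E'
from seg import *
c=cam("wrist"); im=vision.get_image("wrist"); cv2.imwrite("pics/w4.png",im); boards(c,im,.16)
p,Rm=tool(); print(p, Rm[:,2].round(4))
E
```

```text
clock: 7.62
position: [0.4404, 0.0196, 0.1583]
ee_rot: [0.0, 0.997, 0.071, -0.0]
contact_force: [0.2, 0.6, 0.3]
width: 0.0154
gripper_force: 26.0
board c [415.2  16.3] LxW 19.9 12.1 long axis yaw -1.427 img [277. 332.]
board c [442.5 129.6] LxW 34.8 6.1 long axis yaw -0.048 img [ 10. 227.]
board c [454.5  22. ] LxW 58.3 45.9 long axis yaw -1.428 img [286. 261.]
[0.44040906 0.01959869 0.15831952] [-0.e+00 -1.e-04 -1.e+00]
```

View pics/w4.png

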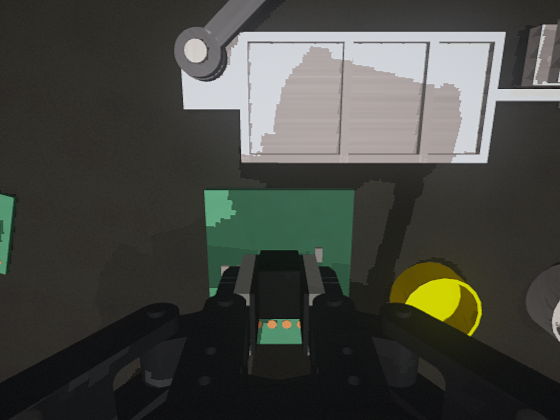

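Wrist view: held board at (280,240). Jig rib corners are about (240,32), (505,32), (488,163) and (241,163), and the hinge is at (197,50). Computing the jig pose from those.

```bash
python3 - <<'E'
from seg import *
c=cam("wrist")
px=[(240,32),(505,32),(488,163),(241,163)]
C=np.array([ray(c,*p,.027) for p in px])
J=np.array([[44,90],[44,-90],[-44,-90],[-44,90]])/1000
def fit(A,B):
    a,b=A.mean(0),B.mean(0); H=(A-a).T@(B-b); th=np.arctan2(H[0,1]-H[1,0],H[0,0]+H[1,1])
    Rr=np.array([[np.cos(th),-np.sin(th)],[np.sin(th),np.cos(th)]]); return th,b-Rr@a,(A@Rr.T+b-Rr@a-B)
th,o,r=fit(J,C[:,:2]); print("yaw",th,"orig",o,"res mm",(r*1e3).round(1).tolist())
Rr=np.array([[np.cos(th),-np.sin(th)],[np.sin(th),np.cos(th)]])
for n,y in [("wide",.051),("mid",-.014),("nar",-.065)]: print(n,(o+Rr@[0,y]).round(4))
print("hinge",ray(c,197,50,.046).round(4),"pred",(o+Rr@[.029,.115]).round(4))
# held board outline at underside height unknown: TCP->board geometry
for u,v in [(205,190),(354,190)]: print(ray(c,u,v,.1583-.0089+.005).round(4))
go([*(o+Rr@[0,.051]),.1583],th+np.pi/2)
E
```

```text
yaw 0.14267220142979725 orig [ 0.52228171 -0.03181921] res mm [[-0.2, 0.8], [-0.0, -0.7], [-0.0, 0.7], [0.3, -0.8]]
wide [0.515  0.0187]
mid [ 0.5243 -0.0457]
nar [ 0.5315 -0.0962]
hinge [0.5356 0.0862 0.046 ] pred [0.5346 0.0861]
[0.4711 0.0543 0.1544]
[ 0.4796 -0.0049  0.1544]
shift mm [73.7 11.5  0. ] turn z units 0.0 (alt -30.0 ) tilt [-0.e+00 -1.e-04 -1.e+00] yaw y -1.4281
```

```bash
python3 -m handwheel '[[[37,6,0],[0,0,0],1],[[37,5.5,0],[0,0,0],1],[[0,0,40],[0,0,0],1],[[0,0,40],[0,0,0],1],[[0,0,25],[0,0,0],1],[[0,0,12],[0,0,0],1],[[0,0,8],[0,0,0],1],[[0,0,4],[0,0,0],1],[[0,0,0],[0,0,0],1]]' 25
python3 - <<'E'
from h import *
go([.515,.0185,.03],.1427+np.pi/2)
E
```

```text
clock: 8.8
position: [0.5157, 0.0182, 0.0297]
ee_rot: [0.0, 0.997, 0.071, 0.0]
contact_force: [0.7, 1.2, 0.3]
width: 0.0153
gripper_force: 26.0
shift mm [-0.7 -0.4 -0.3] turn z units -0.0 (alt 30.0 ) tilt [ 1.e-03 -2.e-04 -1.e+00] yaw y -1.4285
```

```bash
python3 -m handwheel '[[[0,0,0],[0,0,0],0],[[0,0,0],[0,0,0],0],[[0,0,0],[0,0,0],0],[[0,0,0],[0,0,0],0],[[0,0,-20],[0,0,0],0],[[0,0,-45],[0,0,0],0],[[0,0,-45],[0,0,0],0],[[-40,0,-20],[0,0,0],0],[[0,0,0],[0,0,0],0],[[0,0,0],[0,0,0],0]]' 25 | head -2
python3 - <<'E'
from seg import *
c=cam("wrist"); im=vision.get_image("wrist"); cv2.imwrite("pics/w5.png",im); boards(c,im,.025,1500)
go([.581,.272,.16],-.565+np.pi/2)
E
```

```text
clock: 10.05
position: [0.476, 0.0126, 0.1592]
board c [515.8  18.7] LxW 69.1 59.4 long axis yaw 0.142 img [279. 144.]
shift mm [ 140.6 -241.9   -1.1] turn z units 6.75 (alt -23.25 ) tilt [ 1.e-04  0.e+00 -1.e+00] yaw y -1.4286
```

View pics/w5.png

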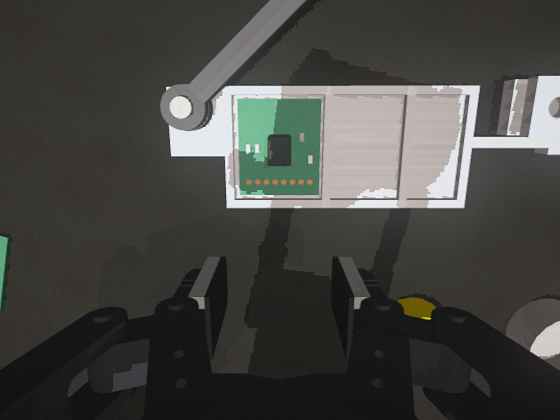

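The wide board is seated in its pocket (279,144), pads on the -x side. Next is the middle board.

```bash
python3 -m handwheel '[[[23,-40,0],[0,0,0],0],[[23,-40,0],[0,0,0],0],[[23,-40,0],[0,0,0],0],[[23,-40,0],[0,0,0],0],[[24,-41,0],[0,0,0],0],[[24,-41,0],[0,0,0],0],[[0,0,0],[0,0,0.95],0],[[0,0,0],[0,0,0.95],0],[[0,0,0],[0,0,0.95],0],[[0,0,0],[0,0,1],0],[[0,0,0],[0,0,1],0],[[0,0,0],[0,0,1],0],[[0,0,0],[0,0,0.9],0],[[0,0,0],[0,0,0],0],[[0,0,0],[0,0,0],0]]' 25 | head -2
python3 - <<'E'
from seg import *
c=cam("wrist"); im=vision.get_image("wrist"); cv2.imwrite("pics/w6.png",im); boards(c,im,.005,800)
go([.581,.272,.16],-.565+np.pi/2)
E
```

```text
clock: 11.98
position: [0.5801, 0.2721, 0.1583]
board c [581.4 271.6] LxW 70.4 47.0 long axis yaw -0.563 img [282. 181.]
shift mm [ 0.8 -0.4 -1.4] turn z units 0.01 (alt -29.99 ) tilt [-8.e-04 -3.e-04 -1.e+00] yaw y -2.1343
```

```bash
python3 -m handwheel '[[[1,0,40],[0,0,0],0],[[0,0,45],[0,0,0],0],[[0,0,40],[0,0,0],0],[[0,0,20],[0,0,0],0],[[0,0,4],[0,0,0],0],[[0,0,0],[0,0,0],1],[[0,0,0],[0,0,0],1],[[0,0,0],[0,0,0],1],[[0,0,0],[0,0,0],1],[[0,0,0],[0,0,0],1],[[0,0,0],[0,0,0],1],[[0,0,-15],[0,0,0],1],[[0,0,-45],[0,0,0],1],[[0,0,-45],[0,0,0],1],[[0,0,-45],[0,0,0],1],[[0,0,0],[0,0,0],1]]' 25
python3 - <<'E'
from seg import *
go([.5243,-.0457,.16],.1427+np.pi/2)
c=cam("wrist"); im=vision.get_image("wrist"); cv2.imwrite("pics/w7.png",im); boards(c,im,.155,800)
E
```

```text
clock: 14.02
position: [0.5833, 0.2723, 0.1655]
ee_rot: [-0.003, 0.96, -0.279, 0.004]
contact_force: [-0.2, 0.2, -0.4]
width: 0.0155
gripper_force: 28.4
shift mm [120.3 300.3   4. ] turn z units -6.75 (alt 23.25 ) tilt [ 0.0091  0.003  -1.    ] yaw y -2.1353
board c [597.5 263.8] LxW 47.6 36.1 long axis yaw 1.008 img [279. 244.]
```

```bash
python3 -m handwheel '[[[0,0,0],[0,0,-0.95],1],[[0,0,0],[0,0,-0.95],1],[[0,0,0],[0,0,-0.95],1],[[0,0,0],[0,0,-1],1],[[0,0,0],[0,0,-1],1],[[0,0,0],[0,0,-1],1],[[0,0,0],[0,0,-0.9],1],[[-22,38,0],[0,0,0],1],[[-22,38,0],[0,0,0],1],[[-22,38,0],[0,0,0],1],[[-22,38,0],[0,0,0],1],[[-22,38,0],[0,0,0],1],[[-22,39,0],[0,0,0],1],[[-21,39,0],[0,0,0],1],[[-20,38,0],[0,0,0],1],[[0,0,0],[0,0,0],1],[[0,0,0],[0,0,0],1],[[0,0,0],[0,0,0],1]]' 25
python3 - <<'E'
from seg import *
go([.5243,-.0457,.16],.1427+np.pi/2)
c=cam("wrist"); im=vision.get_image("wrist"); cv2.imwrite("pics/w8.png",im)
hsv=cv2.cvtColor(im,cv2.COLOR_BGR2HSV); m=cv2.inRange(hsv,(60,60,40),(95,255,220))
n,l,st,ce=cv2.connectedComponentsWithStats(m)
z=tool()[0][2]-.009+.005
for i in range(1,n):
    x,y,w,h,A=st[i]
    if A>800:
        print(st[i], "front edge at board z:", ray(c,x,y,z).round(4), ray(c,x+w,y,z).round(4))
p,Rm=tool(); print("expected front mid",p+Rm[:,0]*.035)
boards(c,im,.025,1500)
E
```

```text
clock: 16.32
position: [0.4529, -0.0551, 0.1599]
ee_rot: [-0.0, 0.997, 0.072, -0.0]
contact_force: [0.3, -0.1, -1.0]
width: 0.0151
gripper_force: 28.4
shift mm [72.   0.9 -0.2] turn z units 0.01 (alt -29.99 ) tilt [-8.e-04  6.e-04 -1.e+00] yaw y -1.4273
[ 144   49   90  102 7236] front edge at board z: [0.5326 0.0066 0.156 ] [ 0.5373 -0.0259  0.156 ]
[ 222  188  114   81 7445] front edge at board z: [ 0.4854 -0.027   0.156 ] [ 0.4919 -0.0722  0.156 ]
[257 316  45  26 917] front edge at board z: [ 0.4305 -0.0482  0.156 ] [ 0.4333 -0.0678  0.156 ]
expected front mid [ 0.48767582 -0.04999347  0.1599438 ]
board c [430.5 -57.8] LxW 86.6 65.4 long axis yaw -1.426 img [278. 246.]
board c [516.2  18.5] LxW 69.1 60.0 long axis yaw 0.143 img [172.  96.]
```

```bash
python3 -m handwheel '[[[35,1,0],[0,0,0],1],[[36,0,0],[0,0,0],1],[[0,0,40],[0,0,0],1],[[0,0,40],[0,0,0],1],[[0,0,25],[0,0,0],1],[[0,0,14],[0,0,0],1],[[0,0,8],[0,0,0],1],[[0,0,3],[0,0,0],1],[[0,0,0],[0,0,0],1],[[0,0,0],[0,0,0],1],[[0,0,0],[0,0,0],0],[[0,0,0],[0,0,0],0],[[0,0,0],[0,0,0],0],[[0,0,0],[0,0,0],0],[[0,0,-20],[0,0,0],0],[[0,0,-45],[0,0,0],0],[[0,0,-45],[0,0,0],0],[[-40,0,-20],[0,0,0],0],[[0,0,0],[0,0,0],0],[[0,0,0],[0,0,0],0]]' 25 | head -2
python3 - <<'E'
from seg import *
c=cam("wrist"); im=vision.get_image("wrist"); cv2.imwrite("pics/w9.png",im); boards(c,im,.025,1500)
go([.3765,.2544,.16],-.134+np.pi/2)
E
```

```text
clock: 18.88
position: [0.484, -0.0526, 0.1601]
board c [523.8 -46.4] LxW 69.3 45.6 long axis yaw 0.142 img [273. 154.]
board c [515.9  18.5] LxW 69.1 60.0 long axis yaw 0.142 img [177. 150.]
shift mm [-6.310e+01 -3.191e+02 -2.000e-01] turn z units 2.64 (alt -27.36 ) tilt [-0.e+00  1.e-04 -1.e+00] yaw y -1.4287
```

Both are placed. Now the narrow board.

```bash
python3 -m handwheel '[[[-8,-40,0],[0,0,0],0],[[-8,-40,0],[0,0,0],0],[[-8,-40,0],[0,0,0],0],[[-8,-40,0],[0,0,0],0],[[-8,-40,0],[0,0,0],0],[[-8,-40,0],[0,0,0],0],[[-8,-40,0],[0,0,0],0],[[-7,-39,0],[0,0,0],0],[[0,0,0],[0,0,0.9],0],[[0,0,0],[0,0,0.9],0],[[0,0,0],[0,0,0.85],0],[[0,0,0],[0,0,0],0],[[0,0,0],[0,0,0],0]]' 25 | head -2
python3 - <<'E'
from seg import *
c=cam("wrist"); im=vision.get_image("wrist"); cv2.imwrite("pics/w10.png",im); boards(c,im,.005,800)
go([.3765,.2544,.16],-.134+np.pi/2)
E
```

```text
clock: 20.55
position: [0.3763, 0.2544, 0.1597]
board c [385.7 252.4] LxW 50.9 32.4 long axis yaw -0.134 img [279. 189.]
shift mm [ 0.2 -0.1 -0.2] turn z units -0.0 (alt 30.0 ) tilt [-7.e-04 -4.e-04 -1.e+00] yaw y -1.705
```

```bash
python3 -m handwheel '[[[0,0,40],[0,0,0],0],[[0,0,45],[0,0,0],0],[[0,0,40],[0,0,0],0],[[0,0,21],[0,0,0],0],[[0,0,5],[0,0,0],0],[[0,0,0],[0,0,0],1],[[0,0,0],[0,0,0],1],[[0,0,0],[0,0,0],1],[[0,0,0],[0,0,0],1],[[0,0,0],[0,0,0],1],[[0,0,0],[0,0,0],1],[[0,0,-15],[0,0,0],1],[[0,0,-45],[0,0,0],1],[[0,0,-45],[0,0,0],1],[[0,0,-45],[0,0,0],1],[[0,0,0],[0,0,-0.9],1],[[0,0,0],[0,0,-0.9],1],[[0,0,0],[0,0,-0.85],1],[[0,0,0],[0,0,0],1],[[0,0,0],[0,0,0],1]]' 25
python3 - <<'E'
from h import *
go([.5315,-.0962,.16],.1427+np.pi/2)
E
```

```text
clock: 23.1
position: [0.376, 0.2542, 0.1592]
ee_rot: [0.0, 0.998, 0.07, -0.0]
contact_force: [0.7, 0.4, -0.4]
width: 0.0153
gripper_force: 28.1
shift mm [104.7 368.8  -0.8] turn z units -0.02 (alt 29.98 ) tilt [-2.e-04 -2.e-04 -1.e+00] yaw y -1.4297
```

```bash
python3 -m handwheel '[[[4,45,0],[0,0,0],1],[[4,46,0],[0,0,0],1],[[4,46,0],[0,0,0],1],[[4,46,0],[0,0,0],1],[[4,46,0],[0,0,0],1],[[4,46,0],[0,0,0],1],[[4,47,0],[0,0,0],1],[[5,47,0],[0,0,0],1],[[0,0,0],[0,0,0],1],[[0,0,0],[0,0,0],1],[[0,0,0],[0,0,0],1]]' 25 | head -2
python3 - <<'E'
from seg import *
go([.5315,-.0962,.16],.1427+np.pi/2)
c=cam("wrist"); im=vision.get_image("wrist"); cv2.imwrite("pics/w11.png",im)
hsv=cv2.cvtColor(im,cv2.COLOR_BGR2HSV); m=cv2.inRange(hsv,(60,60,40),(95,255,220))
n,l,st,ce=cv2.connectedComponentsWithStats(m)
z=tool()[0][2]-.009+.005
for i in range(1,n):
    x,y,w,h,A=st[i]
    if A>800 and y>170:
        print(st[i], "front edge at board z:", ray(c,x,y,z).round(4), ray(c,x+w,y,z).round(4))
p,Rm=tool(); print("expected front mid",p+Rm[:,0]*.035)
E
```

```text
clock: 24.48
position: [0.4607, -0.1052, 0.1592]
shift mm [71.4  1.2 -0.9] turn z units 0.01 (alt -29.99 ) tilt [-6.e-04  5.e-04 -1.e+00] yaw y -1.4276
[ 239  190   80   71 4995] front edge at board z: [ 0.4933 -0.084   0.1553] [ 0.4979 -0.1157  0.1553]
[256 319  47  26 869] front edge at board z: [ 0.4367 -0.0981  0.1553] [ 0.4397 -0.1187  0.1553]
expected front mid [ 0.4953962  -0.10017915  0.15924978]
```

View pics/w11.png

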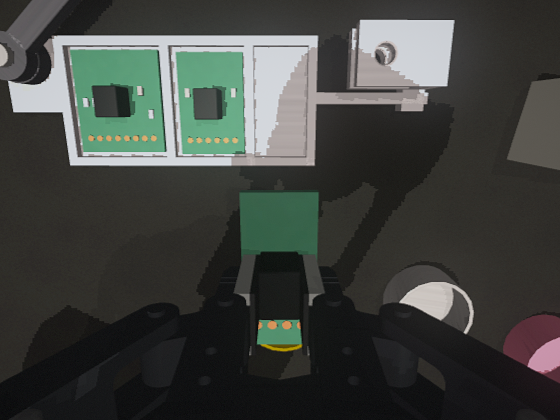

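Wrist view: two boards seated, narrow board held, clevis hole at (385,54), free pocket (280,100).

```bash
python3 - <<'E'
from h import *
c=cam("wrist"); print("clevis",ray(c,385,54,.053),ray(c,386,52,.053),"pot rim", ray(c,435,313,.034))
E
python3 -m handwheel '[[[35,1,0],[0,0,0],1],[[36.5,0,0],[0,0,0],1],[[0,0,40],[0,0,0],1],[[0,0,40],[0,0,0],1],[[0,0,25],[0,0,0],1],[[0,0,13],[0,0,0],1],[[0,0,8],[0,0,0],1],[[0,0,3],[0,0,0],1],[[0,0,0],[0,0,0],1],[[0,0,0],[0,0,0],1],[[0,0,0],[0,0,0],0.3],[[0,0,0],[0,0,0],0.3],[[0,0,0],[0,0,0],0.3],[[0,0,0],[0,0,0],0.3],[[0,0,-20],[0,0,0],0.3],[[0,0,-45],[0,0,0],0.3],[[0,0,-45],[0,0,0],0.3],[[-40,0,-20],[0,0,0],0],[[0,0,0],[0,0,0],0],[[0,0,0],[0,0,0],0]]' 25 | head -2
python3 - <<'E'
from seg import *
c=cam("wrist"); im=vision.get_image("wrist"); cv2.imwrite("pics/w12.png",im); boards(c,im,.025,1000)
g=cv2.cvtColor(im,cv2.COLOR_BGR2GRAY)
t=vision.get_image("top"); cv2.imwrite("pics/t2.png",t)
E
```

```text
clevis [ 0.56956718 -0.15553902  0.053     ] [ 0.57078448 -0.15590331  0.053     ] pot rim [ 0.38966958 -0.2415168   0.034     ]
clock: 27.02
position: [0.4927, -0.1029, 0.1602]
board c [523.8 -46.7] LxW 69.5 45.9 long axis yaw 0.142 img [201. 147.]
board c [531.8 -96.9] LxW 69.8 31.3 long axis yaw 0.156 img [279. 149.]
board c [516.   18.3] LxW 69.3 60.9 long axis yaw 0.142 img [115. 147.]
```

View pics/w12.png

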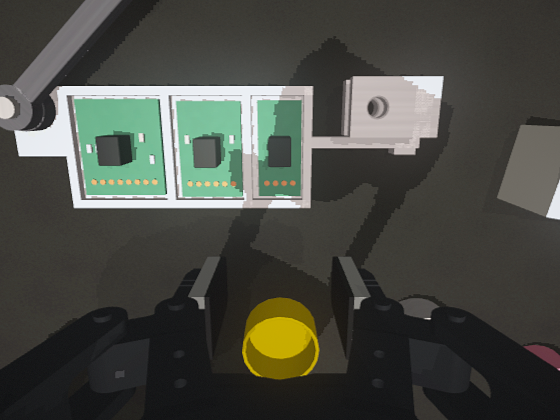

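All three boards are seated. Next is the bar, so I'm computing the knob position from the first wrist picture.

```bash
python3 - <<'E'
from h import *
print(readout.get_state()["qpos"].round(2))
p=vision.camera_params("wrist"); T=np.eye(4); T[:3,:3]=R.from_quat([.998,.071,0,0]).as_matrix(); T[:3,3]=[.5011,-.0442,.4011]
M=T@np.array(p["hand_eye"]); c=(np.array(p["intrinsics"]),M[:3,:3],M[:3,3])
h=np.array([.5346,.0861])
for k in [ray(c,254,45,.078),ray(cam("top"),283,166,.078)]:
    print("knob",k.round(4),np.linalg.norm(k[:2]-h),"bar dir",np.arctan2(k[1]-h[1],k[0]-h[0]))
t=cv2.imread("pics/t2.png")
k=h+.13*np.array([np.cos(-.70),np.sin(-.70)]); print(k); go([*k,.16],-1.06+np.pi/2)
for a in [-.70,-.85,-1.0,-1.15,-1.30,-1.4281]: print(a,(h+.13*np.array([np.cos(a),np.sin(a)])).round(4))
E
```

```text
[-0.34  0.22  1.77  0.    1.15  1.08]
knob [0.6364 0.0048 0.078 ] 0.13027969649572319 bar dir -0.67391726669496
knob [0.6314 0.0017 0.078 ] 0.12844159842829367 bar dir -0.7169391110290873
[0.63402948 0.0023517 ]
shift mm [154.7 -84.   -0.5] turn z units 11.48 (alt -18.52 ) tilt [-7.e-04  4.e-04 -1.e+00] yaw y -1.4285
-0.7 [0.634  0.0024]
-0.85 [ 0.6204 -0.0116]
-1.0 [ 0.6048 -0.0233]
-1.15 [ 0.5877 -0.0326]
-1.3 [ 0.5694 -0.0392]
-1.4281 [ 0.5531 -0.0426]
```

```bash
python3 -m handwheel '[[[39,-21,0],[0,0,0],0],[[39,-21,0],[0,0,0],0],[[39,-22,0],[0,0,0],0],[[39.5,-22,0],[0,0,0],0],[[0,0,0],[0,0,-1],0],[[0,0,0],[0,0,-1],0],[[0,0,0],[0,0,-1],0],[[0,0,0],[0,0,-1],0],[[0,0,0],[0,0,-1],0],[[0,0,0],[0,0,-1],0],[[0,0,0],[0,0,-1],0],[[0,0,0],[0,0,-1],0],[[0,0,0],[0,0,-1],0],[[0,0,0],[0,0,-1],0],[[0,0,0],[0,0,-1],0],[[0,0,0],[0,0,-1],0]]' 25 | head -1
python3 -m handwheel '[[[0,0,0],[0,0,-1],0],[[0,0,0],[0,0,-1],0],[[0,0,0],[0,0,-1],0],[[0,0,0],[0,0,-1],0],[[0,0,0],[0,0,-1],0],[[0,0,0],[0,0,-1],0],[[0,0,0],[0,0,-0.5],0],[[0,0,0],[0,0,0],0],[[0,0,0],[0,0,0],0]]' 25
python3 - <<'E'
from h import *
c=cam("wrist"); im=vision.get_image("wrist"); cv2.imwrite("pics/w13.png",im)
go([.6357,.0044,.16],.51)
k=(.6357,.0044); print(proj(c,[*k,.078]))
E
```

```text
clock: 29.12
clock: 30.25
position: [0.6353, 0.0046, 0.1595]
ee_rot: [-0.0, 0.507, 0.862, -0.0]
contact_force: [0.5, -0.3, 0.0]
width: 0.0428
gripper_force: 0.0
shift mm [-0.3  0.2 -0.3] turn z units -0.02 (alt 29.98 ) tilt [-8.e-04  0.e+00 -1.e+00] yaw y 0.5084
[278.9996709  221.91555678]
```

View pics/w13.png

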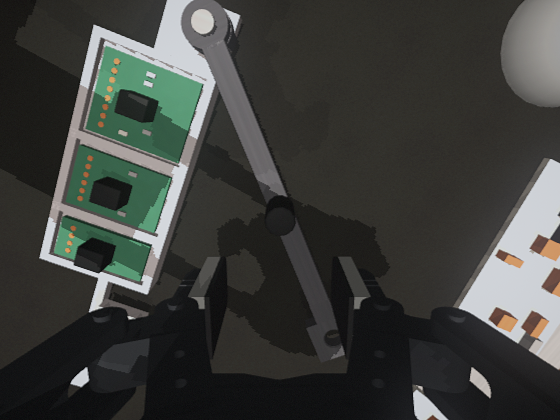

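Wrist view: knob at (280,215), between the fingers as predicted. Lowering, straddling it and sweeping along the arc.

```bash
python3 -m handwheel '[[[2,0,40],[0,0,0],0],[[0,0,40],[0,0,0],0],[[0,0,22],[0,0,0],0],[[0,0,3],[0,0,0],0],[[0,0,0],[0,0,0],0.35],[[0,0,0],[0,0,0],0.35],[[-3,-10,0],[0,0,0],0.35],[[-3,-11,0],[0,0,0],0.35],[[-1.5,-10,0],[0,0,0],0.35],[[-1,-9,0],[0,0,0],0.35],[[0,-10,0],[0,0,0],0.35],[[0,-10,0],[0,0,0],0.35],[[1.5,-10,0],[0,0,0],0.35],[[1.5,-9,0],[0,0,0],0.35],[[2.5,-8,0],[0,0,0],0.35],[[0,0,0],[0,0,0],0.35],[[0,0,0],[0,0,0],0.35]]' 25
python3 - <<'E'
from h import *
c=cam("wrist"); im=vision.get_image("wrist"); cv2.imwrite("pics/w14.png",im)
go([.5531,-.0426,.0545],.51)
g=np.array([.5346,.0861])
E
```

```text
clock: 32.42
position: [0.5595, -0.0386, 0.0552]
ee_rot: [-0.0, 0.506, 0.862, -0.0]
contact_force: [-0.6, 0.1, 0.3]
width: 0.0278
gripper_force: 0.0
shift mm [-0.2 -7.7  0.7] turn z units -0.01 (alt 29.99 ) tilt [-2.e-04  0.e+00 -1.e+00] yaw y 0.5089
```

```bash
python3 -m handwheel '[[[0,-6,0],[0,0,0],0.35],[[0,-4,0],[0,0,0],0.35],[[0,-2,0],[0,0,0],0.35],[[0,0,0],[0,0,0],0.35],[[0,0,0],[0,0,0],0.35]]' 25
python3 -m handwheel '[[[0,-1,0],[0,0,0],0.35],[[0,0,0],[0,0,0],0.35],[[0,0,0],[0,0,0],0.35]]' 25
python3 -m handwheel '[[[0,-1,0],[0,0,0],0.35],[[0,0,0],[0,0,0],0.35],[[0,0,0],[0,0,0],0.35]]' 25
```

```text
clock: 33.1
position: [0.5499, -0.0439, 0.0552]
ee_rot: [0.0, 0.507, 0.862, 0.001]
contact_force: [3.3, 3.9, -1.6]
width: 0.0277
gripper_force: 2.3
clock: 33.48
position: [0.5499, -0.0439, 0.0552]
ee_rot: [0.001, 0.507, 0.862, 0.002]
contact_force: [4.6, 5.8, -3.5]
width: 0.0279
gripper_force: 3.4
clock: 33.85
position: [0.5498, -0.044, 0.0553]
ee_rot: [0.001, 0.507, 0.862, 0.002]
contact_force: [6.7, 7.8, -4.3]
width: 0.0278
gripper_force: 4.5
```

```bash
python3 -m handwheel '[[[0,5,0],[0,0,0],0.2],[[0,0,0],[0,0,0],0.2],[[0,0,-20],[0,0,0],0],[[0,0,-60],[0,0,0],0],[[0,0,-60],[0,0,0],0],[[0,0,-60],[0,0,0],0],[[-38,-23,0],[0,0,0],0],[[-39,-23,0],[0,0,0],0],[[-39,-23,0],[0,0,0],0],[[-39,-23,0],[0,0,0],0],[[-39,-23,0],[0,0,0],0],[[-39,-24,0],[0,0,0],0],[[0,0,0],[0,0,0],0],[[0,0,0],[0,0,0],0]]' 25 | head -2
python3 - <<'E'
from h import *
print(tool()[0])
c=cam("wrist"); im=vision.get_image("wrist"); cv2.imwrite("pics/w15.png",im)
np.save("c15.npy",np.array([c[0],c[1],np.diag(c[2])]))
E
```

```text
clock: 35.6
position: [0.5433, -0.3142, 0.255]
[ 0.54330138 -0.31417454  0.25496142]
```

View pics/w15.png

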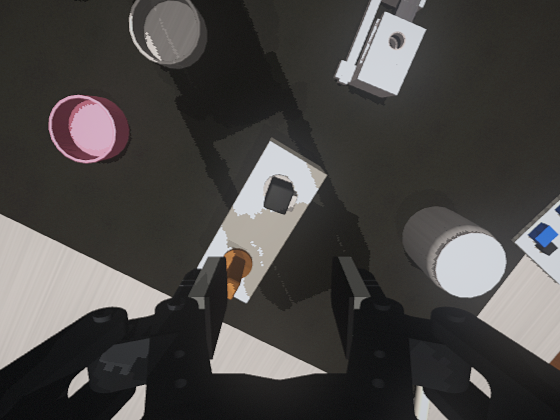

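Wrist view: bar closed into the clevis (hole at (396,41)), pin (279,194), brush (237,265), pot (168,32), tin (468,262). An enlarged crop should show the button side.

```bash
python3 - <<'E'
from h import *
im=cv2.imread("pics/w15.png"); 
a=cv2.resize(im[150:310,205:325],None,fx=3.75,fy=3.75,interpolation=cv2.INTER_CUBIC)
a=np.clip(a.astype(float)*1.0,0,255)
b=255*(a/255)**.55
cv2.imwrite("pics/w15c.png",b.astype(np.uint8)[:600])
d=np.load("c15.npy"); c=(d[0],d[1],np.diag(d[2]))
print("pin top",ray(c,279,194,.102).round(4),"clevis",ray(c,396,41,.053).round(4))
P=[(271,139),(327,176),(246,303)]
C=[ray(c,*p,.06) for p in P]; print("stand corners",np.round(C,4).tolist(), [np.linalg.norm(C[1]-C[0]),np.linalg.norm(C[2]-C[1])], np.arctan2(*(C[1]-C[2])[1::-1]))
print("pot",ray(c,168,32,.034).round(4))
E
```

```text
pin top [ 0.5422 -0.3119  0.102 ] clevis [ 0.5696 -0.156   0.053 ]
stand corners [[0.516, -0.2795, 0.06], [0.5767, -0.2837, 0.06], [0.5719, -0.4331, 0.06]] [np.float64(0.06085238598281686), np.float64(0.14951503461602272)] 1.5389256658472517
pot [ 0.3903 -0.2435  0.034 ]
```

View pics/w15c.png

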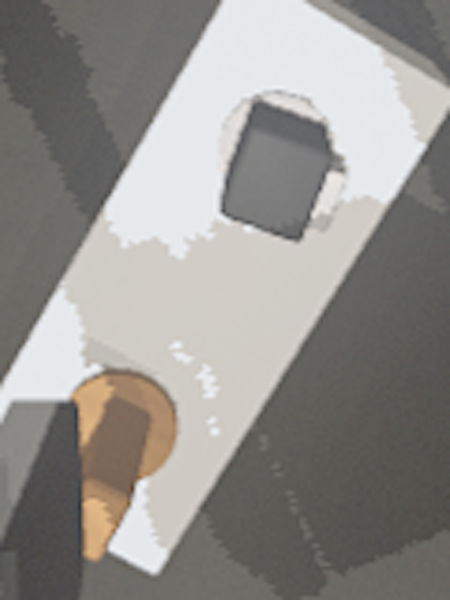

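```bash
python3 - <<'E'
from h import *
d=np.load("c15.npy"); c=(d[0],d[1],np.diag(d[2]))
q=[ray(c,205+u/3.75,150+v/3.75,.102) for u,v in [(222,212),(300,240),(328,155),(248,130)]]
q=np.array(q); print(q.round(4).tolist()); print("centre",q.mean(0))
for a,b in [(0,1),(3,2),(0,3),(1,2)]:
    v=q[b]-q[a]; print(np.linalg.norm(v).round(4),np.arctan2(v[1],v[0]).round(3))
s=ray(c,205+290/3.75,150+165/3.75,.064); print("shoulder?",s)
E
```

```text
[[0.5368, -0.327, 0.102], [0.5547, -0.3242, 0.102], [0.5507, -0.3047, 0.102], [0.533, -0.3083, 0.102]]
centre [ 0.54378898 -0.31604496  0.102     ]
0.0182 0.153
0.0181 0.201
0.019 1.771
0.0199 1.775
shoulder? [ 0.54878762 -0.31747265  0.064     ]
```

The pin's button is on its +x side, towards the image's right, with x yaw about 0.19. I'll grip across it.

```bash
python3 -m handwheel '[[[0,0,0],[0,0,1],0],[[0,0,0],[0,0,1],0],[[0,0,0],[0,0,1],0],[[-2,1.5,40],[0,0,0],0],[[0,0,45],[0,0,0],0],[[0,0,45],[0,0,0],0],[[0,0,35],[0,0,0],0],[[0,0,15],[0,0,0],0],[[0,0,5],[0,0,0],0],[[0,0,0],[0,0,0],0],[[0,0,0],[0,0,0],1],[[0,0,0],[0,0,0],1],[[0,0,0],[0,0,0],1],[[0,0,0],[0,0,0],1],[[0,0,0],[0,0,0],1],[[0,0,0],[0,0,0],1],[[0,0,0],[0,0,0],1]]' 45
```

```text
clock: 37.78
position: [0.5459, -0.3168, 0.0721]
ee_rot: [0.001, 0.635, 0.772, -0.0]
contact_force: [-2.9, -0.4, 5.7]
width: 0.0194
gripper_force: 47.2
```

```bash
python3 -m handwheel '[[[0,0,-20],[0,0,0],1],[[0,0,-45],[0,0,0],1],[[0,0,-45],[0,0,0],1],[[30,11,0],[0,0,0],1],[[30,11,0],[0,0,0],1],[[31,11,0],[0,0,0],1],[[31,11,0],[0,0,0],1],[[30,10,0],[0,0,0],1],[[0,0,20],[0,0,0],1],[[0,0,20],[0,0,0],1],[[0,0,12],[0,0,0],1],[[0,0,0],[0,0,0],1],[[0,0,0],[0,0,0],1],[[0,0,0],[0,0,0],1]]' 45
python3 - <<'E'
from h import *
go([.5698,-.1572,.127])
c=cam("wrist"); np.save("c16.npy",np.array([c[0],c[1],np.diag(c[2])]))
w=vision.get_image("wrist"); s=vision.get_image("scene"); t=vision.get_image("top")
for n,i in zip("wst",(w,s,t)): cv2.imwrite(f"pics/{n}16.png",i)
ct=cam("top"); cs=cam("scene")
P=[.5696,-.156,.053]
pw,ps,pt=[proj(k,P) for k in (c,cs,ct)]; print(pw,ps,pt)
can=np.zeros((600,800,3),np.uint8)
u,v=ps.round().astype(int); a=s[v-60:v+40,u-40:u+40]; can[:500,:400]=cv2.resize(a,(400,500),interpolation=cv2.INTER_CUBIC)
print("scene origin",u-40,v-60,"x5"); 
u,v=pw.round().astype(int); x0,y0=max(0,u-100),max(0,v-120); a=w[y0:y0+300,x0:x0+200]; a=cv2.resize(a,None,fx=2,fy=2); can[:a.shape[0],400:400+a.shape[1]]=a[:600,:400]
print("wrist origin",x0,y0,"x2"); cv2.imwrite("pics/comp16.png",can)
E
```

```text
clock: 39.52
position: [0.57, -0.1568, 0.1292]
ee_rot: [0.001, 0.635, 0.772, 0.0]
contact_force: [0.2, 0.1, -1.3]
width: 0.0197
gripper_force: 46.0
shift mm [-0.3 -0.3  2.2] tilt [ 1.7e-03 -7.0e-04 -1.0e+00] yaw y 0.1944
[278.20815803 222.20401392] [254.48656988 267.96706262] [348.32368288 192.68194708]
scene origin 214 208 x5
wrist origin 178 102 x2
```

View pics/comp16.png

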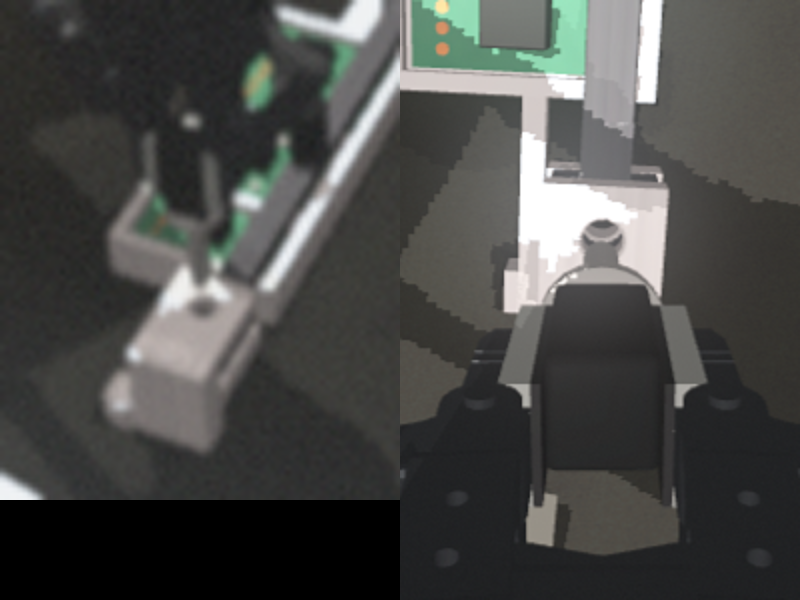

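```bash
python3 - <<'E'
from h import *
w=cv2.imread("pics/w16.png"); g=cv2.cvtColor(w,cv2.COLOR_BGR2GRAY)
print("cols"); 
for v in range(205,240,1): print(v,g[v,264:296:1].tolist())
p,Rm=tool(); c=cam("wrist")
for d in (-.002,0,.002): print(d,[proj(c,p+Rm[:,0]*(d+r)+[0,0,.068-p[2]]).round(1).tolist() for r in (-.005,.005)])
print("hole edges pred",[proj(c,np.array([.5696,-.156,.053])+Rm[:,0]*r).round(1).tolist() for r in (-.0065,.0065)])
E
```

```text
cols
205 [255, 255, 255, 255, 255, 255, 255, 255, 255, 255, 255, 255, 255, 255, 255, 255, 255, 255, 255, 255, 255, 255, 255, 255, 255, 255, 240, 200, 202, 201, 203, 205]
206 [255, 255, 255, 255, 255, 255, 255, 255, 255, 255, 255, 255, 255, 255, 255, 255, 255, 255, 255, 255, 255, 255, 255, 255, 255, 255, 238, 214, 223, 223, 225, 227]
207 [255, 255, 255, 255, 255, 255, 255, 255, 255, 255, 255, 255, 255, 255, 255, 255, 255, 255, 255, 255, 255, 255, 255, 255, 255, 255, 255, 255, 246, 224, 225, 227]
208 [255, 255, 255, 255, 255, 255, 255, 255, 255, 255, 255, 255, 255, 255, 255, 255, 255, 255, 255, 255, 255, 255, 255, 255, 255, 255, 255, 255, 255, 255, 255, 255]
209 [255, 255, 255, 255, 255, 255, 255, 255, 255, 255, 255, 255, 255, 255, 255, 255, 255, 255, 255, 255, 255, 255, 255, 255, 255, 255, 255, 255, 255, 255, 255, 255]
210 [255, 255, 255, 255, 255, 255, 255, 255, 255, 255, 255, 255, 255, 255, 255, 255, 255, 255, 255, 255, 255, 255, 255, 255, 255, 255, 255, 255, 255, 255, 255, 255]
211 [255, 255, 255, 255, 255, 255, 255, 255, 255, 255, 255, 254, 232, 221, 224, 225, 204, 199, 241, 255, 
[... 4099 characters left out ...]
7, 111, 111, 110, 113, 126, 155, 198, 222]
237 [132, 129, 129, 138, 153, 166, 176, 174, 172, 173, 174, 174, 173, 172, 173, 172, 172, 172, 172, 172, 171, 172, 170, 169, 160, 146, 130, 115, 110, 114, 126, 152]
238 [180, 197, 180, 171, 173, 174, 174, 174, 174, 173, 173, 174, 173, 173, 173, 172, 172, 172, 172, 172, 171, 172, 172, 171, 172, 171, 170, 161, 136, 115, 110, 112]
239 [238, 252, 212, 173, 174, 175, 175, 174, 174, 174, 173, 174, 173, 173, 173, 173, 173, 173, 172, 172, 172, 172, 173, 172, 172, 173, 173, 172, 171, 161, 137, 114]
-0.002 [[278.7, 242.9], [278.7, 226.3]]
0 [[278.7, 239.6], [278.7, 222.9]]
0.002 [[278.7, 236.3], [278.7, 219.6]]
hole edges pred [[278.8, 233.0], [278.8, 212.6]]
```

The shank tip and hole are aligned laterally, with about 1.4 mm left along tool x. I'll insert carefully.

```bash
python3 -m handwheel '[[[1.4,0,6],[0,0,0],1],[[0,0,5],[0,0,0],1],[[0,0,4],[0,0,0],1],[[0,0,4],[0,0,0],1],[[0,0,3],[0,0,0],1],[[0,0,0],[0,0,0],1],[[0,0,0],[0,0,0],1]]' 45
python3 - <<'E'
from h import *
go([.5695,-.1554,.0652])
E
```

```text
clock: 40.55
position: [0.5695, -0.1554, 0.1062]
ee_rot: [0.001, 0.635, 0.772, -0.0]
contact_force: [0.5, -1.4, -2.9]
width: 0.0193
gripper_force: 45.8
shift mm [ 0.1 -0.  41. ] tilt [ 8.e-04 -7.e-04 -1.e+00] yaw y 0.1946
```

```bash
python3 -m handwheel '[[[0,0,6],[0,0,0],1],[[0,0,6],[0,0,0],1],[[0,0,6],[0,0,0],1],[[0,0,6],[0,0,0],1],[[0,0,6],[0,0,0],1],[[0,0,4],[0,0,0],1],[[0,0,3],[0,0,0],1],[[0,0,0],[0,0,0],1],[[0,0,0],[0,0,0],1]]' 45
```

```text
clock: 41.68
position: [0.5695, -0.1553, 0.069]
ee_rot: [0.0, 0.635, 0.772, -0.0]
contact_force: [3.7, -3.7, -4.3]
width: 0.0198
gripper_force: 45.5
```

```bash
python3 -m handwheel '[[[0,0,2],[0,0,0],1],[[0,0,1.5],[0,0,0],1],[[0,0,0],[0,0,0],1],[[0,0,0],[0,0,0],1]]' 45
```

```text
clock: 42.18
position: [0.5695, -0.1554, 0.066]
ee_rot: [0.0, 0.635, 0.772, 0.0]
contact_force: [2.9, -4.3, 0.6]
width: 0.0192
gripper_force: 46.1
```

```bash
python3 -m handwheel '[[[0,0,1.5],[0,0,0],1],[[0,0,0],[0,0,0],1],[[0,0,0],[0,0,0],1]]' 45; python3 -m handwheel '[[[0,0,1],[0,0,0],1],[[0,0,0],[0,0,0],1],[[0,0,0],[0,0,0],1]]' 45
```

```text
clock: 42.55
position: [0.5695, -0.1554, 0.0651]
ee_rot: [0.001, 0.635, 0.772, 0.0]
contact_force: [2.0, -3.9, 5.5]
width: 0.0196
gripper_force: 46.7
clock: 42.92
position: [0.5695, -0.1554, 0.065]
ee_rot: [0.001, 0.635, 0.772, 0.0]
contact_force: [0.0, -3.2, 11.8]
width: 0.0193
gripper_force: 47.4
```

Seated on the ear, since force rises with no further travel. Releasing and moving to the brush.

```bash
python3 -m handwheel '[[[0,0,0],[0,0,0],0],[[0,0,0],[0,0,0],0],[[0,0,0],[0,0,0],0],[[0,0,0],[0,0,0],0],[[0,0,0],[0,0,0],0],[[0,0,-20],[0,0,0],0],[[0,0,-55],[0,0,0],0],[[0,0,-55],[0,0,0],0],[[0,0,-50],[0,0,0],0],[[-38,-12,0],[0,0,0],0],[[-38,-12,0],[0,0,0],0],[[-38,-12,0],[0,0,0],0],[[-38,-12,0],[0,0,0],0],[[-39,-12,0],[0,0,0],0],[[-39,-12,0],[0,0,0],0],[[0,0,0],[0,0,0],0],[[0,0,0],[0,0,0],0]]' 45
python3 - <<'E'
from h import *
c=cam("wrist"); np.save("c17.npy",np.array([c[0],c[1],np.diag(c[2])])); im=vision.get_image("wrist"); cv2.imwrite("pics/w17.png",im)
hsv=cv2.cvtColor(im,cv2.COLOR_BGR2HSV); m=cv2.inRange(hsv,(5,90,60),(20,255,255))
n,l,st,ce=cv2.connectedComponentsWithStats(m)
for i in range(1,n):
    if st[i][4]>150: print(st[i],ce[i].round(1))
pb=proj(c,[.5427,-.3963,.117]); pc=proj(c,[.5696,-.156,.095]); print("brush pred",pb,"pin pred",pc)
u,v=pb.round().astype(int); x0,y0=u-50,max(0,v-40)
a=cv2.resize(im[y0:y0+100,x0:x0+100],(500,500),interpolation=cv2.INTER_CUBIC)
u,v=pc.round().astype(int); x1,y1=min(500,max(0,u-30)),max(0,v-40)
b=cv2.resize(im[y1:y1+100,x1:x1+60],(300,500),interpolation=cv2.INTER_CUBIC)
print("orig",x0,y0,x1,y1,"x5"); a=255*(a/255.)**.6; b=255*(b/255.)**.6
cv2.imwrite("pics/comp17.png",np.hstack([a,b]).astype(np.uint8))
E
```

```text
clock: 45.05
position: [0.5428, -0.3941, 0.2429]
ee_rot: [-0.001, 0.635, 0.772, 0.0]
contact_force: [-0.4, -0.3, 0.0]
width: 0.0428
gripper_force: 0.0
[263 180  33  43 857] [278.5 199.7]
brush pred [278.1700124  207.68095701] pin pred [ 391.50959917 -148.79789084]
orig 228 168 362 0 x5
```

View pics/comp17.png

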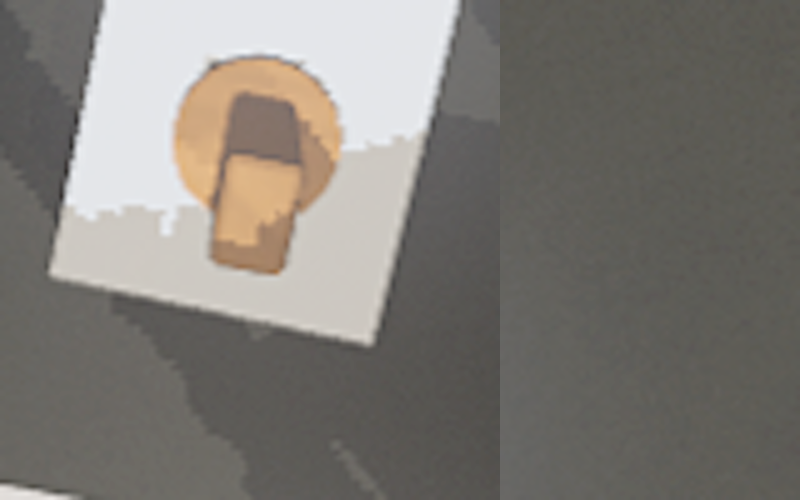

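The brush is upright: collar centre (258,138) in the crop, handle top face with corners (228,153), (300,162), (287,273) and (210,262).

```bash
python3 - <<'E'
from h import *
d=np.load("c17.npy"); c=(d[0],d[1],np.diag(d[2]))
q=np.array([ray(c,228+u/5,168+v/5,.117) for u,v in [(210,262),(287,273),(300,162),(228,153)]])
print("centre",q.mean(0).round(4))
for a,b in [(0,1),(3,2),(0,3),(1,2)]:
    v=q[b]-q[a]; print(np.linalg.norm(v).round(4),np.arctan2(v[1],v[0]).round(3))
print("collar",ray(c,228+258/5,168+138/5,.065).round(4))
go([*q.mean(0)[:2],.09],0.05)
# recheck pot with top camera vs before
t=vision.get_image("top"); cv2.imwrite("pics/t17.png",t); ct=cam("top")
t0=cv2.imread("pics/top0.png"); 
for im in (t0,t):
    g=cv2.cvtColor(im,cv2.COLOR_BGR2HSV)[225:345,320:470]; m=cv2.inRange(g,(0,0,150),(180,45,255)); n,l,st,ce=cv2.connectedComponentsWithStats(m); print([(st[i].tolist(),(ce[i]+[320,225]).round(1)) for i in range(1,n) if st[i][4]>80])
E
```

```text
centre [ 0.5439 -0.3983  0.117 ]
0.0117 0.047
0.0107 0.067
0.017 1.602
0.0172 1.658
collar [ 0.5442 -0.3981  0.065 ]
shift mm [ -5.    0.  153.2] turn z units 1.39 (alt -28.61 ) tilt [-3.0e-04  1.1e-03 -1.0e+00] yaw y 0.1951
[([54, 31, 28, 27, 501], array([386.7, 268.6])), ([107, 47, 18, 20, 274], array([435.3, 282.1]))]
[([0, 6, 128, 114, 8644], array([366.4, 303.3])), ([111, 47, 14, 15, 107], array([437.9, 278.6]))]
```

```bash
python3 -m handwheel '[[[0,0,0],[0,0,0.7],0],[[0,0,0],[0,0,0.65],0],[[-4,1,40],[0,0,0],0],[[0,0,45],[0,0,0],0],[[0,0,45],[0,0,0],0],[[0,0,27],[0,0,0],0],[[0,0,10],[0,0,0],0],[[0,0,0],[0,0,0],0],[[0,0,0],[0,0,0],1],[[0,0,0],[0,0,0],1],[[0,0,0],[0,0,0],1],[[0,0,0],[0,0,0],1],[[0,0,0],[0,0,0],1],[[0,0,0],[0,0,0],1],[[0,0,0],[0,0,0],1]]' 30
python3 - <<'E'
from h import *
go([.544,-.3982,.076],.057)
E
```

```text
clock: 47.02
position: [0.545, -0.3993, 0.078]
ee_rot: [0.001, 0.688, 0.726, 0.0]
contact_force: [-0.3, 0.8, 6.3]
width: 0.0114
gripper_force: 36.0
shift mm [ 1.1 -0.9  2. ] turn z units -0.04 (alt 29.96 ) tilt [ 0.0023 -0.0019 -1.    ] yaw y 0.0531
```

```bash
python3 -m handwheel '[[[0,0,-15],[0,0,0],1],[[0,0,-45],[0,0,0],1],[[0,0,-45],[0,0,0],1],[[27,-37,0],[0,0,0],1],[[27,-37,0],[0,0,0],1],[[27,-38,0],[0,0,0],1],[[26,-38,0],[0,0,0],1],[[0,0,0],[0,0,0],1],[[0,0,0],[0,0,0],1],[[0,0,0],[0,0,0],1]]' 30
python3 - <<'E'
from h import *
c=cam("wrist"); im=vision.get_image("wrist"); cv2.imwrite("pics/w18.png",im)
pr=proj(c,[.39,-.243,.034]); print("pred",pr)
hsv=cv2.cvtColor(im,cv2.COLOR_BGR2HSV); g=cv2.cvtColor(im,cv2.COLOR_BGR2GRAY)
cc=cv2.HoughCircles(cv2.medianBlur(g,3),cv2.HOUGH_GRADIENT,1,20,param1=100,param2=22,minRadius=35,maxRadius=80)
for x,y,r in cc[0][:8]:
    a=hsv[int(min(y,419)),int(min(x,559))]; P=ray(c,x,y,.034); Q=ray(c,x+r,y,.034)
    print((x,y,r),"hsv",a,P.round(4),"R",np.linalg.norm(P-Q).round(4))
m=cv2.inRange(hsv,(5,90,60),(20,255,255)); n,l,st,ce=cv2.connectedComponentsWithStats(m)
print([(st[i].tolist(),ce[i].round(1)) for i in range(1,n) if st[i][4]>80])
p,Rm=tool(); print([proj(c,p+[0,0,-.018]+Rm[:,0]*r).round(1) for r in (.015,)],[proj(c,p+[0,0,-.074]+Rm[:,0]*r).round(1) for r in (0,.005)])
print("g along col", g[:300:6,int(pr[0])].tolist())
E
```

```text
clock: 48.28
position: [0.3898, -0.3007, 0.1816]
ee_rot: [0.001, 0.688, 0.726, -0.0]
contact_force: [0.0, -0.1, 0.0]
width: 0.0115
gripper_force: 35.1
pred [283.0920841  123.69713032]
(np.float32(252.5), np.float32(148.5), np.float32(38.6)) hsv [ 11  13 212] [ 0.3675 -0.2628  0.034 ] R 0.0298
(np.float32(129.5), np.float32(91.5), np.float32(42.1)) hsv [ 25 255 156] [ 0.2749 -0.2259  0.034 ] R 0.0312
(np.float32(233.5), np.float32(265.5), np.float32(35.4)) hsv [164  50 215] [ 0.355  -0.3607  0.034 ] R 0.0297
(np.float32(277.5), np.float32(268.5), np.float32(37.1)) hsv [ 12 148  67] [ 0.392  -0.3614  0.034 ] R 0.0312
(np.float32(150.5), np.float32(80.5), np.float32(61.3)) hsv [ 25 255 159] [ 0.2907 -0.2173  0.034 ] R 0.0452
(np.float32(220.5), np.float32(130.5), np.float32(51.6)) hsv [12 20 65] [ 0.3427 -0.2506  0.034 ] R 0.0393
[([247, 228, 66, 123, 4525], array([278.8, 287.3]))]
[array([278.5, 228.2])] [array([278.6, 224.3]), array([278.6, 216.4])]
g along col [27, 26, 48, 45, 46, 47, 47, 47, 47, 46, 48, 50, 49, 31, 34, 34, 37, 37, 40, 55, 56, 211, 210, 206, 205, 204, 204, 196, 82, 211, 60, 57, 57, 55, 54, 44, 36, 33, 75, 79, 77, 53, 48, 47, 47, 47, 46, 46, 46, 45]
```

```bash
python3 - <<'E'
from h import *
c=cam("wrist"); im=cv2.imread("pics/w18.png"); g=cv2.cvtColor(im,cv2.COLOR_BGR2GRAY)
for v in range(60,232,4): print(v,"".join(" .:-=+*#%@"[min(9,int(x)//26)] for x in g[v,190:350:2]))
t=cv2.imread("pics/t17.png"); s=vision.get_image("scene"); cv2.imwrite("pics/s18.png",s); cs=cam("scene")
for P in ([.39,-.243,.034],[.3675,-.2628,.034]): print(proj(cs,P))
hs=cv2.cvtColor(s,cv2.COLOR_BGR2HSV)[220:330,80:240]; m=cv2.inRange(hs,(0,0,90),(180,50,255)); n,l,st,ce=cv2.connectedComponentsWithStats(m)
print([(st[i].tolist(),(ce[i]+[80,220]).round(1)) for i in range(1,n) if st[i][4]>60])
E
```

```text
60 . .  .   .... . ................................................................
64 ....  ...  ... . ...............................................................
68 ... .. ......  . ...............................................................
72 .................. .............................................................
76 ......... ... ..................................................................
80 .......... .....................................................................
84 ................................................................................
88 .........................................................:......................
92 ................................................................................
96 ...........................................................:....................
100 ................................................................................
104 .............................................................:..................
108 ...........................:-=+++=:.............................:.:.............
112 .
[... 2092 characters left out ...]
...........................
212 ....:::.:::::::::...............................................................
216 :..::::::::.:.:..:.:............................................................
220 ..::.::::.....::..::--::::::....................................................
224 ..:::.:..:....:-----:::::::::::::...............................................
228 ..::.......:-----:::::::::::::::::::.....:::::::................................
[170.81344312 267.20894214]
[157.81153679 268.96584939]
[([0, 0, 51, 63, 2057], array([ 99.6, 243. ])), ([63, 40, 29, 29, 565], array([157.8, 274. ])), ([154, 56, 6, 18, 66], array([237.1, 286.1])), ([86, 74, 59, 36, 1321], array([199.9, 315.8]))]
```

The pot was knocked: its rim is now centred at (252,148), which gives (0.3675,-0.2628), and the scene camera confirms it. Dipping there.

```bash
python3 -m handwheel '[[[20,-10,0],[0,0,0],1],[[19,-10,0],[0,0,0],1],[[0,0,0],[0,0,0],1],[[0,0,35],[0,0,0],1],[[0,0,35],[0,0,0],1],[[0,0,17],[0,0,0],1],[[0,0,9],[0,0,0],1],[[0,0,0],[0,0,0],1],[[0,0,0],[0,0,0],1],[[0,0,0],[0,0,0],1]]' 30; python3 - <<'E'
from h import *
go([.3675,-.2628,.086])
E
python3 -m handwheel '[[[0,0,-15],[0,0,0],1],[[0,0,-40],[0,0,0],1],[[0,0,-45],[0,0,0],1],[[0,0,0],[0,0,0],1],[[0,0,0],[0,0,0],1]]' 30
python3 - <<'E'
from h import *
th=.1427; Rr=np.array([[np.cos(th),-np.sin(th)],[np.sin(th),np.cos(th)]]); o=np.array([.52228,-.03182])
for y in (.051,-.014,-.065): 
    P=o+Rr@[-.025,y]; print(y,P.round(4)); go([*P,.18])
E
```

```text
clock: 49.62
position: [0.3672, -0.2624, 0.0861]
ee_rot: [0.001, 0.688, 0.726, -0.0]
contact_force: [0.5, 0.8, -1.1]
width: 0.0115
gripper_force: 35.2
shift mm [-0.4  0.3  0.1] tilt [ 0.0013 -0.0014 -1.    ] yaw y 0.0533
clock: 50.25
position: [0.3663, -0.2615, 0.1852]
ee_rot: [-0.0, 0.688, 0.726, -0.0]
contact_force: [-0.3, 0.6, -1.6]
width: 0.0119
gripper_force: 35.3
0.051 [0.4903 0.0151]
shift mm [269.6 138.5   5.1] tilt [-1.e-04 -0.e+00 -1.e+00] yaw y 0.0533
-0.014 [ 0.4995 -0.0492]
shift mm [204.9 144.3   5.2] tilt [-1.e-04 -0.e+00 -1.e+00] yaw y 0.0533
-0.065 [ 0.5068 -0.0997]
shift mm [154.1 148.9   5.2] tilt [-1.e-04 -0.e+00 -1.e+00] yaw y 0.0533
```

```bash
python3 -m handwheel '[[[45,23,0],[0,0,0],1],[[45,23,0],[0,0,0],1],[[45,23,0],[0,0,0],1],[[45,23,0],[0,0,0],1],[[45,23,0],[0,0,0],1],[[45,24,0],[0,0,0],1],[[0,0,35],[0,0,0],1],[[0,0,30],[0,0,0],1],[[0,0,14],[0,0,0],1],[[0,0,4],[0,0,0],1],[[0,0,3],[0,0,0],1],[[0,0,3],[0,0,0],1],[[0,0,0],[0,0,0],1],[[0,0,0],[0,0,0],1],[[0,0,0],[0,0,0],1]]' 30; python3 - <<'E'
from h import *
go([.4905,.0151,.095])
E
```

```text
clock: 52.12
position: [0.4916, 0.015, 0.0967]
ee_rot: [0.001, 0.688, 0.726, 0.0]
contact_force: [1.3, -0.7, 0.5]
width: 0.0114
gripper_force: 35.3
shift mm [ 0.1 -1.   1.7] tilt [ 1.3e-03 -3.0e-04 -1.0e+00] yaw y 0.0533
```

```bash
for i in 1 2; do python3 -m handwheel '[[[0,0,1.5],[0,0,0],1],[[0,0,0],[0,0,0],1],[[0,0,0],[0,0,0],1]]' 30 | sed -n '2p;4p'; done
python3 -m handwheel '[[[0,0,-10],[0,0,0],1],[[0,0,-20],[0,0,0],1],[[0,0,-20],[0,0,0],1],[[0,0,0],[0,0,0],1],[[0,0,0],[0,0,0],1]]' 30|sed -n '2p;4p'; python3 - <<'E'
from h import *
go([.4998,-.0492,.145])
E
```

```text
position: [0.4914, 0.0151, 0.0949]
contact_force: [1.0, -0.1, 1.0]
position: [0.4913, 0.0152, 0.0933]
contact_force: [1.9, -0.5, 0.6]
position: [0.4903, 0.0153, 0.1427]
contact_force: [-0.1, -0.0, -0.1]
shift mm [-64.9   6.1  -2.3] tilt [-1.6e-03  1.0e-04 -1.0e+00] yaw y 0.0533
```

```bash
python3 -m handwheel '[[[0,0,25],[0,0,0],1],[[0,0,15],[0,0,0],1],[[0,0,0],[0,0,0],1],[[0,0,0],[0,0,0],1],[[0,0,0],[0,0,0],1]]' 30 | sed -n '2p;4p'; python3 -m handwheel '[[[0,0,5],[0,0,0],1],[[0,0,4],[0,0,0],1],[[0,0,3],[0,0,0],1],[[0,0,0],[0,0,0],1],[[0,0,0],[0,0,0],1],[[0,0,0],[0,0,0],1]]' 30 | sed -n '2p;4p'; python3 - <<'E'
from h import *
ct=cam("top"); s=cam("scene"); im=vision.get_image("scene"); cv2.imwrite("pics/s19.png",im)
f=[]
for i in range(8):
    vision.get_image("top"); f.append(readout.get_state()["contact_force"])
print(np.mean(f,0).round(2), tool()[0].round(4))
E
```

```text
position: [0.4915, 0.0151, 0.1038]
contact_force: [0.1, -0.0, 0.1]
position: [0.4915, 0.0151, 0.0915]
contact_force: [1.8, 0.2, 2.7]
[ 1.42 -0.31  1.79] [0.4913 0.0151 0.0913]
```

Contact confirmed, averaging 1.8 N. Next the middle board, then the narrow one.

```bash
python3 -m handwheel '[[[0,0,-20],[0,0,0],1],[[0,0,-30],[0,0,0],1],[[-32,2.5,0],[0,0,0],1],[[-33,2.5,0],[0,0,0],1],[[0,0,0],[0,0,0],1],[[0,0,25],[0,0,0],1],[[0,0,15],[0,0,0],1],[[0,0,6],[0,0,0],1],[[0,0,4],[0,0,0],1],[[0,0,0],[0,0,0],1],[[0,0,0],[0,0,0],1],[[0,0,0],[0,0,0],1]]' 30 | sed -n '2p;4p'; python3 - <<'E'
from h import *
f=[]
for i in range(8):
    vision.get_image("top"); f.append(readout.get_state()["contact_force"])
print(np.mean(f,0).round(2)); go([.4998,-.0492,.0915])
E
python3 -m handwheel '[[[0,0,-20],[0,0,0],1],[[0,0,-30],[0,0,0],1],[[-25,2.5,0],[0,0,0],1],[[-26,2.5,0],[0,0,0],1],[[0,0,0],[0,0,0],1],[[0,0,25],[0,0,0],1],[[0,0,15],[0,0,0],1],[[0,0,6],[0,0,0],1],[[0,0,4],[0,0,0],1],[[0,0,0],[0,0,0],1],[[0,0,0],[0,0,0],1],[[0,0,0],[0,0,0],1]]' 30 | sed -n '2p;4p'; python3 - <<'E'
from h import *
f=[]
for i in range(8):
    vision.get_image("top"); f.append(readout.get_state()["contact_force"])
print(np.mean(f,0).round(2)); go([.5076,-.0999,.0915])
E
```

```text
position: [0.4998, -0.0495, 0.0917]
contact_force: [-1.5, 0.7, 2.1]
[-0.78  0.94  1.43]
shift mm [ 0.3  0.1 -0.1] tilt [ 5.e-04 -0.e+00 -1.e+00] yaw y 0.0532
position: [0.5075, -0.1002, 0.0917]
contact_force: [-0.9, 0.3, 1.7]
[-0.78  0.86  1.57]
shift mm [ 0.3  0.1 -0.1] tilt [ 5.e-04 -1.e-04 -1.e+00] yaw y 0.0532
```

```bash
python3 -m handwheel '[[[0,0,-20],[0,0,0],1],[[0,0,-40],[0,0,0],1],[[0,0,-45],[0,0,0],1],[[-37,2.5,0],[0,0,0],1],[[-37,2.5,0],[0,0,0],1],[[-37,2.5,0],[0,0,0],1],[[-37,2.5,0],[0,0,0],1],[[-37,2.5,0],[0,0,0],1],[[-38,2.5,0],[0,0,0],1],[[-38,2.5,0],[0,0,0],1],[[-38,3,0],[0,0,0],1],[[0,0,0],[0,0,0],1],[[0,0,0],[0,0,0],1],[[0,0,0],[0,0,0],1]]' 30 | sed -n '2p;4p'; python3 - <<'E'
from h import *
go([.544,-.398,.078],.055)
c=cam("wrist"); im=vision.get_image("wrist"); cv2.imwrite("pics/w20.png",im)
g=cv2.cvtColor(im,cv2.COLOR_BGR2GRAY); pr=proj(c,[.5427,-.3963,.06]); print("hole pred",pr,"stand corners",[proj(c,[x,y,.06]).round() for x,y in ((.5767,-.2837),(.516,-.2795))])
for v in range(120,260,4): print(v,"".join(" .:-=+*#%@"[min(9,int(x)//26)] for x in g[v,200:360:2]))
E
```

```text
position: [0.5436, -0.3966, 0.1963]
contact_force: [-0.4, -0.1, -0.4]
shift mm [ -1.5   0.3 118.3] turn z units -0.01 (alt 29.99 ) tilt [-2.e-04  4.e-04 -1.e+00] yaw y 0.0542
hole pred [277.77894294 201.02654834] stand corners [array([336.,  45.]), array([248.,  34.])]
120 ......................%%%%%%%%%%%%%********************#%%%%%%%*::::::::::::::::
124 ......................%%%%%%%%%%%%%%%%%%#*****************%%%%%+::::::::::::::::
128 ....................:-%%%%%%%%%%%%%%%%%%%#*****************%%%%:::::::::::::::::
132 .................::::+%%%%%%%%%%%%%%%%%%%%%%*****************##:::::::::::::::::
136 ................:::::*%%%%%%%%%%%%%%%%%%%%%%%%%+**************+:::::::::::::::::
140 ..............:::::::#%%%%%%%%%%%%%%%%%%%%%%%%%%++++**********=:::::::::::::::::
144 ............:::::::::#%%%%%%%%%%%%%%%%%%%%%%%%%%%*++**********-:::::::::::::::::
148 ..........:::::::::::#%%%%%%%%%%%%%%%%%%%%%%%%%%%%%%**********::::.:::::::::::::
152 .........::::::::::::#%%%%%%%%%%%%%%%%%%%%%%%%%%%%%%%********+::::::.:::::::::::
156 .......:.::::::::::::%%%%%%%%%%%%%%%%%%%%%%%%%%%%%%%%%%#*****
[... 1444 characters left out ...]
....................
228 ....::::::::::::::.****************+:--:::-.*************=......................
232 ::..::::.:::::::::.************+:::-=++----::::-*********-......................
236 ::.::::.::::::::::.*********+:-=++--------------::-******:......................
240 .::.::.:::.::::::::********:=+++-------------------:-****.......................
244 ::..::..::::.:::::::::::::=++=-----------------------.**+.......................
248 .:.::::.:.::.::::::::::::++=-----:::::::::::::--------:-:.......................
252 ::::::::::.:::::::::::::+++=-----.:::::::::::::--------:........................
256 :::.:::::::::::::::::::::::::::..::::::.:.:::....:::::::........................
```

The hole centre is at (278,202), with the brush axis directly over it. Lowering and releasing.

```bash
python3 -m handwheel '[[[-0.5,-0.5,40],[0,0,0],1],[[0,0,30],[0,0,0],1],[[0,0,25],[0,0,0],1],[[0,0,12],[0,0,0],1],[[0,0,8],[0,0,0],1],[[0,0,2.5],[0,0,0],1],[[0,0,0],[0,0,0],1],[[0,0,0],[0,0,0],1]]' 30
```

```text
clock: 61.92
position: [0.5436, -0.3986, 0.0797]
ee_rot: [0.001, 0.688, 0.726, -0.0]
contact_force: [-0.4, -0.1, -0.5]
width: 0.0112
gripper_force: 35.2
```

```bash
python3 -m handwheel '[[[0,0,1.5],[0,0,0],1],[[0,0,0],[0,0,0],1],[[0,0,0],[0,0,0],0.4],[[0,0,0],[0,0,0],0],[[0,0,0],[0,0,0],0],[[0,0,0],[0,0,0],0],[[0,0,0],[0,0,0],0],[[0,0,-15],[0,0,0],0],[[0,0,-45],[0,0,0],0],[[0,0,-55],[0,0,0],0],[[0,0,-50],[0,0,0],0],[[0,0,0],[0,0,0],0],[[0,0,0],[0,0,0],0]]' 30 | sed -n '1,2p;4p'
python3 - <<'E'
from h import *
c=cam("wrist"); im=vision.get_image("wrist"); cv2.imwrite("pics/w21.png",im)
hsv=cv2.cvtColor(im,cv2.COLOR_BGR2HSV); m=cv2.inRange(hsv,(5,90,60),(20,255,255)); n,l,st,ce=cv2.connectedComponentsWithStats(m)
print([(st[i].tolist(),ce[i].round(1)) for i in range(1,n) if st[i][4]>150])
q=max((i for i in range(1,n)),key=lambda i:st[i][4]); x,y,w,h,A=st[q]
print("collar c from bbox top/width", ray(c,x+w/2,y+w/2,.065).round(4))
t=vision.get_image("top"); cv2.imwrite("pics/t21.png",t); s=vision.get_image("scene"); cv2.imwrite("pics/s21.png",s)
cs=cam("scene"); ct=cam("top")
g=cv2.cvtColor(im,cv2.COLOR_BGR2GRAY)
for v in range(150,250,4): print(v,"".join(" .:-=+*#%@"[min(9,int(x)//26)] for x in g[v,220:340:2]))
E
```

```text
clock: 63.55
position: [0.5429, -0.398, 0.2429]
contact_force: [-0.8, 0.8, -0.5]
[([263, 174, 34, 42, 881], array([279.6, 193.8]))]
collar c from bbox top/width [ 0.5439 -0.3984  0.065 ]
150 .:::::::::::::%%%%%%%%%%%%%%%%%%%%%%%%%%%%%#*****:::::..::::
154 :::::::::::::-%%%%%%%%%%%%%%%%%%%%%%%%%%%%%%%%**+:::::.....:
158 :::::::::::::-%%%%%%%%%%%%%%%%%%%%%%%%%%%%%%%%%%=:::::......
162 :::::::::::::*%%%%%%%%%%%%%%%%%%%%%%%%%%%%%%%%%%-:::::......
166 :::::::::::::*%%%%%%%%%%%%%%%%%%%%%%%%%%%%%%%%%%:::::.......
170 ..:::::::::::#%%%%%%%%%%%%%%%%%%%%%%%%%%%%%%%%%#::::::......
174 .....::::::::#%%%%%%%%%%%%#==+++==%%%%%%%%%%%%%*:::::::::...
178 .......::::::#%%%%%%%%%%=+++++++++++*%%%%%%%%%%+::::::::::..
182 .......:::::.%%%%%%%%%*++++::::::++++*%%%%%%%%%:::::::::::::
186 .........:::.%%%%%%%%%++++=:::::::==-++#%%%%%%%.:.........::
190 ...........:-%%%%%%%%#++++=:::::::==-**%%%%%%%+.............
194 :...........=%%%%%%%%%++++=++++++=-=+**%%#****+.............
198 :::.........*%%%%%%%%%#***=+**++++-=++********-.............
202 :::::.......*%%%%%%%%%%%**=+++++++--**********:.............
206 :::::::.....#%%%**********++++++++************..............
210 :::::::::...**************=+++++--***********+..............
214 ::::::::::::**************+-------***********=..............
218 :.::.::::::.*********************************-..............
222 ::::.::::::.*********************************:..............
226 ::..::::::::::::::....:::---==***************...............
230 ::::::::::::::::::::............:::.........................
234 ::::::::::::::::::::::......................................
238 ::::::::::::::::::::::::....................................
242 ::::::::::::::::::::::::::..................................
246 ::::::::::::::::::::::::::::................................
```

```bash
python3 -m handwheel '[[[46,-5,0],[0,0,0],0],[[46,-5,0],[0,0,0],0],[[46,-5,0],[0,0,0],0],[[46,-5,0],[0,0,0],0],[[46,-5,0],[0,0,0],0],[[46,-5,0],[0,0,0],0],[[0,0,0],[0,0,0],0],[[0,0,0],[0,0,0],0]]' 30 | sed -n '2p'
python3 - <<'E'
from seg import *
c=cam("wrist"); im=vision.get_image("wrist"); cv2.imwrite("pics/w22.png",im); boards(c,im,.025,300)
g=cv2.cvtColor(im,cv2.COLOR_BGR2GRAY)
o=np.array([.52228,-.03182]); th=.1427; Rr=np.array([[np.cos(th),-np.sin(th)],[np.sin(th),np.cos(th)]])
hn=proj(c,[.5346,.0861,.042]); kn=proj(c,[.5531,-.0426,.078]); ps=proj(c,[.5695,-.156,.095]); sh=proj(c,[.5695,-.156,.057]); print("hinge",hn,"knob",kn,"pin top",ps,"shoulder",sh)
u,v=kn.round().astype(int)
for r in range(v-24,v+28,4): print(r,"".join(" .:-=+*#%@"[min(9,int(x)//26)] for x in g[r,u-50:u+50:2]))
u,v=ps.round().astype(int); print(u-50)
for r in range(v-36,v+36,4): print(r,"".join(" .:-=+*#%@"[min(9,int(x)//26)] for x in g[r,u-50:u+50:2]))
E
```

```text
position: [0.4985, -0.1245, 0.2417]
board c [525.7 -97.8] LxW 57.2 31.6 long axis yaw 0.146 img [305. 157.]
board c [518.3 -47.2] LxW 57.7 45.5 long axis yaw 0.143 img [301. 101.]
board c [510.4  13.3] LxW 56.8 51.4 long axis yaw 0.138 img [296.  37.]
hinge [339.32775966 -74.18300132] knob [354.21183186  95.5964067 ] pin top [363.4844329  240.43045487] shoulder [354.48742778 226.80033877]
72 %%%%%%%%%%@@@%%*:=========%%+:::::::::::::::::::::
76 *************++=:=========%%+:::::::::::::::::::::
80 ******%%%%*+++++:=========%%*:::::::::::::::::::::
84 ******++**++++++:====-::::::::::::::::::::::::::::
88 ++++++++**++++++:=:..-----::::::::::::::::::::::::
92 -----------+++++:.:.:-----::::::::::::::::::::::::
96 -----------+++++=::.------::::::::::::::::::::::::
100 ----------:***+=:::.:----:::::::::::::::::::::::::
104 -----------+**++=:.::::---::::::::::::::::::::::::
108 --------:::****+=-+=-::::-+#%:::::::::::::::::::::
112 +-===+*********+=:+=+----==%@:::::::::::::::::::::
116 *******==+#***+++:========+%@:::::::::::::::::::::
120 *********++***+++:=========@@-::::::::::::::::::::

[... 293 characters left out ...]
+**=+=...............-............::::::
228 ...=***=:+=#*==+...............=+=........::::::::
232 ...=#**=:+=#*#==...............++=.......:::::::::
236 .---#**+-+=***#*-..............+++.....:::::::::::
240 .=***#+**==***#**=.............:++....::::::::::::
244 .-**##+**--***#**#=..................:::::::::::::
248 .-**##++*=-***#***#=................::::::::::::::
252 ..**#***#=-*######****########*+...:::::::::::::::
256 ....:-::..:-+++++++###########*+..::::::::::::::::
260 ..............-----:*###**#***#+.:::::::::::::::::
264 ..............:-----:**##**+=--:::::::::::::::::::
268 ...............:------........::::::::::::::::::::
272 ................:------......:::::::::::::::::::::
```

```bash
python3 -c "
from rig import manip
print(manip.sign_off())"
```

```text
the job is handed in; nothing more can be done
None
```

I finished every step and handed the job in; no verdict came back. All three boards are seated, the bar is closed and pinned, each board was dabbed in order (widest to narrowest), and the brush is back in its own hole. The flux tin got knocked a few centimetres mid-run, so I dipped the brush where the tin then stood.

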